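Build the sieve stack for a glass-bead check

ROBOT

A 7-joint arm with a two-finger parallel gripper is mounted at the origin on a cart in front of the work surface, level with it; the furniture and walls round the work are solid. World frame = base frame: x ahead of the robot, y to its left, z up, the work surface at z = 0. Lengths are in m, angles in rad, forces in N, time in s.
With the tool pointing down it reaches from about 0.4 to 0.875 m from the base axis. Payload 19.3 kg.
Tool frame: the origin (TCP) lies at the very end of the fingers, on their centre line; the grasp point (between the pads) lies 19 mm behind it (manip.tcp_to_grasp is the distance from the TCP to the grasp point, in m); z points along the fingers, y is the direction in which the jaws open and shut (so a half turn about z gives the same grasp; the last joint's range is limited). The gripper opens to 85 mm and grips with 20 to 120 N. Pads are 22 mm wide; open, the fingers measure 114 mm over their backs; the gripper's body (76 mm by 85 mm) begins 54 mm behind the grasp point. The pads swing forward as they close: fully open they stand 13 mm farther back than shut.
Start: joints at [-1.232, 0.521, -0.036, 1.599, 0.021, 1.021, -0.113], TCP at [0.248, 0.573, 0.231] pointing down, gripper open.
Joint ranges: [-2.91, 2.91], [-0.3, 2.13], [-1.5, 1.42], [0.17, 2.43], [-1.26, 4.41], [0.16, 1.93], [-2.52, 2.52]. Speed limits (rad/s): [1.89, 1.89, 2.39, 2.39, 3.01, 3.01, 3.01].

INTERFACE

Orientations are given as a rotation vector (axis times angle).
In Python, from station import manip gives the robot as it stands.
- The arm moves only by the tool arm_command, never from a script. Its argument "steps" is text: rows parted by semicolons, each of 4 numbers parted by spaces: the shift along the tool's x, y, z in cm, then the turn about the tool's z in rad. In form: x y z roll; .... A call has 1 to 5 rows; each row shifts and turns the pose as measured when the row begins, along the tool's axes as they then stand; what a row does not reach is not made up. A row lasts 1/12 s, in which the tool goes at most 41.7 mm and 7.16 degrees, less where a joint would pass 70% of its speed; a pose out of reach is approached as far as the arm can. A call is refused whole if a number of a shift passes 4.17 or a number of a turn 0.125, either way. A call with a gripper value outside its range is refused whole. "grip" is the finger opening in cm, from 0 to 8.54, set as the call begins (left out, the last holds). The fingers move at their own pace and stop on an object; "grip_force" is the grip in N (left out, the last holds). Time passes only in rows, so rows that do not move let the fingers close. It gives the time, the measured TCP pose, the force and the opening at its end, in the units of the state.
- manip.state(): the state, without advancing time (a new reading comes with each control period).
- manip.capture(name): name is "scene" or "top"; returns (picture, depth): 480x640x3 uint8, red, green, blue; 480x640 float32, m along the optical axis (not along the pixel's ray), 0 where there is no reading.
- manip.camera_info(name): a dict with "camera_matrix" (3x3 intrinsics, pixels), "origin" and "attitude" of the camera in the world. Camera axes: x right, y up, looking along -z (the intrinsics and any distortion apply to the point x, -y, -z); pixel columns grow to the right and rows downward; lengths in m; the calibration is good to about 2 mm. A picture is of the moment at which its call begins. camera_info takes no time and is no camera call.
- manip.hand_in(): hands the job in, once; it reports no verdict.
Trained networks look in the newest picture that a camera, given by its name, has taken for a name from the list of things; names that differ only in an ending like _2 or _b are one class to them, and where a whole thing is asked for, a point or a joint stands for the part that bears it (a point fixed in the world has none). Each returns a list of dicts, best first, with "p" (0 to 1); they miss things now and then, are a little off and sometimes report something else, mostly with a low value. They report only what shows in the picture. A call takes as long as a camera call. They do not tell look-alikes from the thing itself.
- manip.look_for(query, camera): "box" ([centre column, centre row, width, height] in pixels, round what is visible of it).
- manip.pinpoint(query, camera): "position" ([column, row] in pixels: a listed point, or the origin of a listed thing).
The state is a dict: "time": time; "q": joint angles; "dq": joint speeds; "joint_efforts": joint torques, N m; "tool_pos": TCP position; "eef_rot": TCP orientation; "wrist_force": force on the tool from outside, world axes, zero at the start; "torque": the same for the moment, N m; "finger_gap": finger opening in m.
Only numpy, scipy, OpenCV 4.12 (cv2) and the standard library are available. Lean on these libraries where they do the work, as an engineer would, in place of code of your own. Each camera call takes 0.05 s, during which the arm holds its last target.

TASK

Set up the sieve shaker for a check with the glass beads: on its pan stack the blue fine sieve, then the yellow medium sieve, then the green coarse sieve, so that the yellow one is between the other two, and close the stack with the pale metal lid with the black knob, each part upright and seated fully in the rim below it. Stand the red-lidded jar of beads upright in the round well on the shaker, to the left of the stack. Leave the black-lidded jar, the glass dish and the wash bottle where they stand.

Things in the scene. Friction and masses are not known exactly. Their poses are not given: they have to be found in the camera images.
- sieve_fine: Round sieve, BLUE frame, fine mesh. 31 mm tall, 90 g. Tapered steel spigot below (0-8 mm height, 37 mm wide at the foot, 46 mm above); body 58 mm wide at 8-23 mm (grip here); upper rim at 23-31 mm, 53 mm outside, 48 mm inside, takes the next part's spigot, centring it from 4 mm off. Seated, its origin is 23 mm above that of the sieve below (38 mm above the shaker's if on the pan). Origin: axis, foot of spigot; z up.
- sieve_medium: Round sieve, YELLOW frame, medium mesh. 31 mm tall, 90 g. Tapered steel spigot below (0-8 mm height, 37 mm wide at the foot, 46 mm above); body 58 mm wide at 8-23 mm (grip here); upper rim at 23-31 mm, 53 mm outside, 48 mm inside, takes the next part's spigot, centring it from 4 mm off. Seated, its origin is 23 mm above that of the sieve below (38 mm above the shaker's if on the pan). Origin: axis, foot of spigot; z up.
- sieve_coarse: Round sieve, GREEN frame, coarse mesh. 31 mm tall, 90 g. Tapered steel spigot below (0-8 mm height, 37 mm wide at the foot, 46 mm above); body 58 mm wide at 8-23 mm (grip here); upper rim at 23-31 mm, 53 mm outside, 48 mm inside, takes the next part's spigot, centring it from 4 mm off. Seated, its origin is 23 mm above that of the sieve below (38 mm above the shaker's if on the pan). Origin: axis, foot of spigot; z up.
- sieve_lid: Lid of the stack: pale, nearly white aluminium disc with a small black knob, 80 g. Same 8 mm tapered spigot below as the sieves; rim 58 mm wide at 8-20 mm height (grip here); knob 19 mm wide, its top at 36 mm. Seated, its origin is 23 mm above that of the sieve below. Origin: on its axis, at the foot of the spigot; z up.
- jar_red: Jar of glass beads: wide-neck jar, RED screw lid (fixed on), cream contents, 50 mm wide, 72 mm tall, 140 g, standing upright. Grip the body (up to 56 mm height) or the lid (48 mm wide, 56 to 72 mm). Origin: centre of its underside; z up.
- shaker: Sieve shaker, fixed: low white housing, 24 mm high, x -50 to 50, y -46 to 144 mm, with a clamped steel pan that takes the first sieve (rim 53 mm outside, 48 mm inside, top 46 mm above the bench) and a jar well. Origin: pan's axis at bench height; z up, x to the rear, y left to the well. Right behind it is a grey tower, 0.47 m tall, front at world x 0.56, y 0.03 to 0.22: pass in front.
- jar_well (a point): Centre of the floor of the jar well, on the shaker 98 mm to the left (shaker's +y) of the pan's axis, 25 mm above the bench: a black pad within a round grey lip 6 mm high, 63 mm inside, 71 mm outside diameter. Axes as the shaker's.
- jar_black: Not to be used: jar with a BLACK screw lid, 46 mm wide, 78 mm tall, at the right of the row of things. Origin: centre of its underside.
- petri_dish: Not to be used: open glass dish with a trace of powder, 60 mm wide, 14 mm tall, behind the shaker. Origin: centre of its underside.
- wash_bottle: Not to be used: white wash bottle with a red spout cap, 73 mm wide, 172 mm tall, behind, between the grey tower and the sizer (160 mm tall in front, its front at world x 0.51, y below -0.23). Origin: on its underside.
Mind the look-alikes: they are no part of the job. Leave any orange look-alike of the sieve_lid alone.

How it is judged:
At the end, for the whole second after the job is handed in: Blue sieve on the pan, yellow on blue, green on yellow, lid on green: each within 4 mm of the axis of the part below, 3 mm of its seated height and 0.08 rad of upright; red-lidded jar in the well within 10 mm of its centre, 4 mm of its floor, 0.08 rad of upright; all at rest (under 20 mm/s) (horizontal distance between sieve_fine and shaker below 0.004 m and z of sieve_fine in the frame of shaker between 0.035 and 0.041 m and angle between each of sieve_fine, sieve_medium, sieve_coarse, sieve_lid, jar_red's own z axis and vertical below 0.08 rad and horizontal distance between sieve_medium and sieve_fine below 0.004 m and z of sieve_medium in the frame of sieve_fine between 0.02 and 0.026 m and horizontal distance between sieve_coarse and sieve_medium below 0.004 m and z of sieve_coarse in the frame of sieve_medium between 0.02 and 0.026 m and horizontal distance between sieve_lid and sieve_coarse below 0.004 m and z of sieve_lid in the frame of sieve_coarse between 0.02 and 0.026 m and horizontal distance between jar_red and jar_well below 0.01 m and z of jar_red in the frame of jar_well between -0.004 and 0.004 m and linear speed of each of sieve_fine, sieve_medium, sieve_coarse, sieve_lid, jar_red below 0.02 m/s); the robot touches nothing.
It fails at once if the black-lidded jar is moved more than 20 mm or tipped (distance of jar_black from where it was at the start of the episode above 0.02 m or angle between jar_black's own z axis and vertical above 0.3 rad).
It fails at once if the glass dish is moved more than 20 mm or tipped (distance of petri_dish from where it was at the start of the episode above 0.02 m or angle between petri_dish's own z axis and vertical above 0.3 rad).
It fails at once if the wash bottle is moved more than 20 mm or tipped (distance of wash_bottle from where it was at the start of the episode above 0.02 m or angle between wash_bottle's own z axis and vertical above 0.3 rad).
It also fails if it takes over 136 s, if anything falls off the work surface, if the arm or the gripper's body presses on something with over 40 N, if the wrist force passes 120 N, or if a joint passes its speed limit or range.

## Working session

There is one attempt and no reset: what is moved stays moved. The work goes in short steps, Python scripts to look and compute and a tool call to move; the robot and the scene stay as the last step left them, time stands still between calls to the robot, and variables do not carry over. Pictures are saved under pics/ and viewed, and the job is handed in when it is done.

Besides the shell and the picture viewer there is one more tool, called after "Emit:" by a JSON object that holds its "api" and its "payload". arm_command: Moves the arm, as the interface text tells. Its arguments: {"type":"object","properties":{"steps":{"type":"string"},"grip":{"type":"number"},"grip_force":{"type":"number"}},"required":["steps"]}

```bash
ls; mkdir -p pics; python3 - <<'E'
from station import manip
import cv2
print(manip.state())
for n in("scene","top"):
    p,d=manip.capture(n); cv2.imwrite(f"pics/{n}0.png",p[:,:,::-1]); print(manip.camera_info(n), (d>0).mean())
E
```

```text
pics
{'time': 0.0, 'q': array([-1.23223331,  0.52204924, -0.03634057,  1.59996325,  0.0211639 ,
        1.0211127 , -0.11280371]), 'dq': array([-0.00148395,  0.00120888,  0.00013677,  0.00083621,  0.00136596,
        0.00071742,  0.00103   ]), 'joint_efforts': array([-3.58886491e-04, -9.27092600e+01,  1.97922930e+00, -3.69951332e+01,
        1.77930359e-02,  7.84116914e-03,  2.23173595e-05]), 'tool_pos': array([0.24830903, 0.57320276, 0.23071965]), 'eef_rot': array([-6.37617745e-01, -3.07601241e+00,  1.78065418e-03]), 'wrist_force': array([-0.13965661,  0.27787343, -0.37713314]), 'torque': array([0.01644966, 0.02577561, 0.00815873]), 'finger_gap': 0.08571550925840048}
{'camera_matrix': array([[604.90943052,   0.        , 327.88794302],
       [  0.        , 604.90943052, 228.81331306],
       [  0.        ,   0.        ,   1.        ]]), 'origin': array([-0.42004998,  0.56941525,  1.16967553]), 'attitude': array([ 0.46304073, -0.84232332, -1.9789085 ])} 0.99587890625
{'camera_matrix': array([[617.47176023,   0.        , 311.95795403],
       [  0.        , 617.47176023, 238.90965899],
       [  0.        ,   0.        ,   1.        ]]), 'origin': array([ 0.30690239, -0.05296177,  1.63183884]), 'attitude': array([ 0.12089457, -0.12630894, -1.57235166])} 0.9961881510416667
```

View pics/scene0.png

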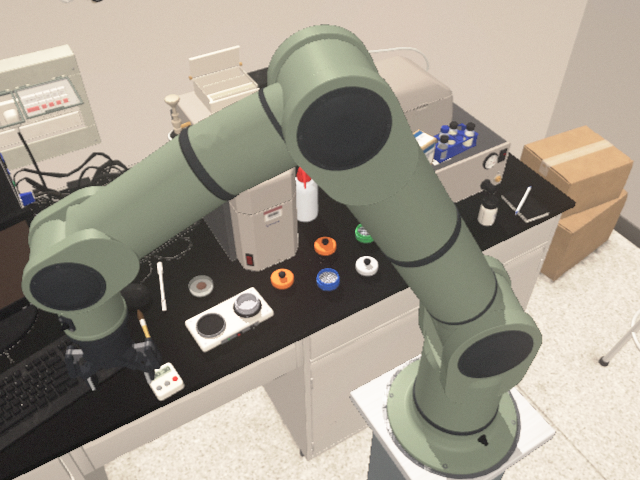

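View pics/top0.png

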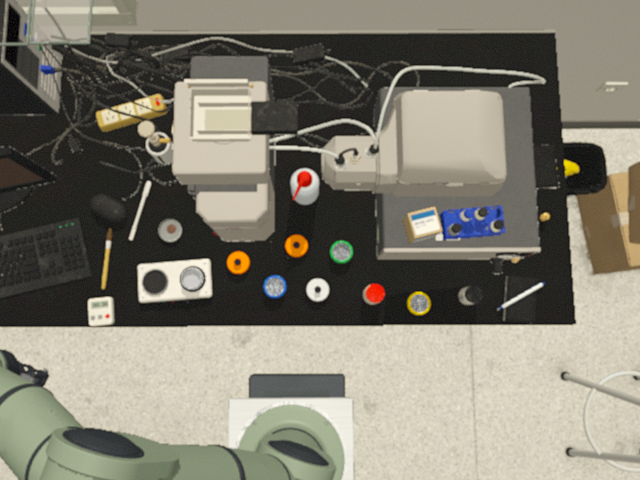

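The top view shows blue at (274,287), green (341,251), yellow (418,303), the pale lid (317,290), the red jar (374,293) and the black jar (470,295). The orange look-alikes are at (238,262) and (296,245). The pan is at (192,279) and the well at (155,282).

```bash
cat > h.py <<'E'
import numpy as np,cv2
from scipy.spatial.transform import Rotation as R
from station import manip
def cam(n):
    c=manip.camera_info(n); return c["camera_matrix"],np.array(c["origin"]),R.from_rotvec(c["attitude"]).as_matrix()
def cloud(n,d):
    K,o,A=cam(n); v,u=np.mgrid[:480,:640]
    P=np.stack([(u-K[0,2])/K[0,0]*d,-(v-K[1,2])/K[1,1]*d,-d],-1)
    return P@A.T+o
def ray(n,px,z):
    K,o,A=cam(n); r=A@np.array([(px[0]-K[0,2])/K[0,0],-(px[1]-K[1,2])/K[1,1],-1]); return o+r*(z-o[2])/r[2]
def proj(n,P):
    K,o,A=cam(n); p=A.T@(np.array(P)-o); return np.array([K[0,2]+K[0,0]*p[0]/-p[2],K[1,2]-K[1,1]*p[1]/-p[2]])
E
python3 - <<'E'
from h import *
p,d=manip.capture("top"); np.save("top.npy",d); W=cloud("top",d)
for nm,(u,v) in dict(blue=(274,287),green=(341,251),yellow=(418,303),lid=(317,290),red=(374,293),black=(470,295),o1=(238,262),o2=(296,245),pan=(192,279),well=(155,282),petri=(170,230)).items():
    w=W[v-22:v+22,u-22:u+22].reshape(-1,3); 
    z=w[:,2]; m=z>(0.012 if nm not in("pan","well") else 0.028)
    q=w[m]; r=np.linalg.norm(q[:,:2]-ray("top",(u,v),.03)[:2],axis=1); q=q[r<.036]
    top=np.percentile(q[:,2],95); t=q[q[:,2]>top-.006]
    (c,s,a)=cv2.minAreaRect((t[:,:2]*1000).astype(np.float32))
    cc,rr=cv2.minEnclosingCircle((t[:,:2]*1000).astype(np.float32))
    print(nm,len(q),"z95 %.3f"%top,"mean",q[:,:2].mean(0).round(4),"topmean",t[:,:2].mean(0).round(4),"rect",np.round(c,1),np.round(s,1),"circ",np.round(cc,1),round(rr,1))
print("bench",np.median(W[300:320,200:300,2]))
for q in ["sieve_fine","sieve_lid","jar_red","jar_black","shaker","jar_well","petri_dish","wash_bottle"]:
    r=manip.pinpoint(q,"top"); print(q,[(np.round(x["position"],1),round(x["p"],2)) for x in r[:4]])
big=cv2.resize(p[200:330,120:500],None,fx=2.1,fy=2.1,interpolation=cv2.INTER_CUBIC); cv2.imwrite("pics/crop0.png",big[:,:,::-1])
E
```

```text
blue 392 z95 0.033 mean [0.4384 0.0403] topmean [0.4399 0.0403] rect [437.9  40. ] [51.7 51.9] circ [438.4  41. ] 27.8
green 383 z95 0.033 mean [ 0.5284 -0.1343] topmean [ 0.5272 -0.1335] rect [ 527.8 -133.4] [53. 54.] circ [ 528.2 -133.2] 28.2
yellow 401 z95 0.034 mean [ 0.3932 -0.3335] topmean [ 0.3934 -0.3329] rect [ 393.1 -332.6] [52. 54.] circ [ 393.7 -333.1] 28.4
lid 389 z95 0.037 mean [ 0.4296 -0.0711] topmean [ 0.4292 -0.0702] rect [428.4 -62.8] [25.3 32. ] circ [425.7 -63.3] 17.8
red 337 z95 0.077 mean [ 0.4147 -0.2125] topmean [ 0.4176 -0.2156] rect [ 417.  -215.2] [44.2 43.7] circ [ 416.9 -215. ] 23.1
black 352 z95 0.083 mean [ 0.4112 -0.4585] topmean [ 0.412  -0.4636] rect [ 413.4 -462.5] [40.3 40.8] circ [ 412.2 -462.9] 21.7
o1 391 z95 0.037 mean [0.5018 0.1361] topmean [0.5023 0.1368] rect [503.5 140. ] [47.2 30.8] circ [501.9 139.4] 25.4
o2 380 z95 0.038 mean [ 0.5457 -0.0162] topmean [ 0.5467 -0.0163] rect [547.1 -17.3] [23.5 35.3] circ [545.5 -20.5] 19.5
pan 506 z95 0.048 mean [0.4579 0.2523] topmean [0.4598 0.2537] rect [460.3 253.3] [51.9 56.1] circ [460.4 252.9] 29.4
well 203 z95 0.035 mean [0.4486 0.3476] topmean [0.4486 0.3462] rect [450.8 348.7] [65.3 67.1] circ [449.7 348.9] 35.8
petri 44 z95 0.022 mean [0.5898 0.317 ] topmean [0.5847 0.3148] rect [588.4 318.5] [55.2 57.5] circ [589.9 319.8] 29.7
bench 0.0010270366742255455
sieve_fine [(array([275.8, 288.3]), 0.9), (array([465.8, 298.5]), 0.69)]
sieve_lid [(array([295.4, 247.1]), 0.87), (array([239.2, 264. ]), 0.78), (array([315.7, 288.7]), 0.65)]
jar_red [(array([158.4, 281.3]), 0.72), (array([371.6, 295.1]), 0.53)]
jar_black [(array([466.9, 297.4]), 0.86)]
shaker [(array([192.6, 278.4]), 0.64)]
jar_well [(array([154.6, 284.5]), 0.77)]
petri_dish [(array([168.5, 229.7]), 0.56)]
wash_bottle [(array([300.9, 193.3]), 0.84)]
```

View pics/crop0.png

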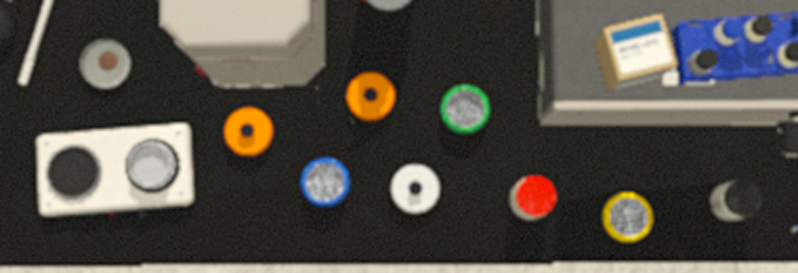

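Three lid-like things: orange at (238,262), orange at (296,245) and pale with a black knob at (317,290). The crop confirms that the pale one is the lid I need. Next I'll check the heights and positions from the second view (scene).

```bash
cat > m.py <<'E'
from h import *
from scipy.optimize import least_squares
# refine circle centre via colour masks in each view: ray at height z of the visible top outline
def mask(p,col):
    h=cv2.cvtColor(p,cv2.COLOR_RGB2HSV); H,S,V=h[...,0].astype(int),h[...,1],h[...,2]
    if col=="blue": return (abs(H-110)<12)&(S>120)&(V>60)
    if col=="green": return (abs(H-70)<15)&(S>120)&(V>50)
    if col=="yellow": return (abs(H-27)<6)&(S>130)&(V>80)
    if col=="white": return (S<45)&(V>150)
    if col=="red": return ((H<6)|(H>174))&(S>150)&(V>90)
def cen(n,p,col,P,r=30):
    u,v=proj(n,P); m=mask(p,col).astype(np.uint8); k=np.zeros_like(m); cv2.circle(k,(int(u),int(v)),r,1,-1); m&=k
    c,_=cv2.findContours(m,cv2.RETR_EXTERNAL,cv2.CHAIN_APPROX_NONE)
    if not c: return None
    c=max(c,key=len)
    if len(c)<12: return None
    hull=cv2.convexHull(c); e=cv2.fitEllipse(c); return np.array(e[0]),e[1]
def tri(a,b,pa,pb):
    def L(n,px):
        K,o,A=cam(n); r=A@np.array([(px[0]-K[0,2])/K[0,0],-(px[1]-K[1,2])/K[1,1],-1]); return o,r/np.linalg.norm(r)
    o1,r1=L(a,pa);o2,r2=L(b,pb); s=np.linalg.lstsq(np.stack([r1,-r2],1),o2-o1,rcond=None)[0]
    x,y=o1+s[0]*r1,o2+s[1]*r2; return (x+y)/2,np.linalg.norm(x-y)
E
python3 - <<'E'
from m import *
ps,_=manip.capture("scene"); pt,_=manip.capture("top")
for nm,col,P in [("blue","blue",(.438,.04,.025)),("lid","white",(.4296,-.071,.018)),("green","green",(.528,-.1335,.025)),("yellow","yellow",(.393,-.333,.025)),("red","red",(.417,-.215,.07))]:
    a,b=cen("top",pt,col,P,20),cen("scene",ps,col,P,20)
    print(nm,a,b,ray("top",a[0],P[2]).round(4) if a else"", ray("scene",b[0],P[2]).round(4) if b else "", tri("top","scene",a[0],b[0]) if a and b else "")
for q in["shaker","jar_well"]:
    a=manip.pinpoint(q,"top"); b=manip.pinpoint(q,"scene")
    if a and b: print(q,a[0],b[0],tri("top","scene",a[0]["position"],b[0]["position"]))
cv2.imwrite("pics/crops.png",cv2.resize(ps[210:350,160:420],None,fx=3,fy=3,interpolation=cv2.INTER_CUBIC)[:,:,::-1])
E
```

```text
blue (array([274.44094849, 286.21640015]), (23.692930221557617, 24.111297607421875)) (array([327.71182251, 278.8039856 ]), (21.83156394958496, 23.0069580078125)) [0.4376 0.0391 0.025 ] [0.4292 0.0436 0.025 ] (array([0.43796344, 0.03913066, 0.01391276]), np.float64(0.0015759272595834972))
lid (array([317.21966553, 289.22424316]), (22.02977180480957, 22.308895111083984)) (array([366.48794556, 265.24615479]), (19.00180435180664, 21.927963256835938)) [ 0.4297 -0.0723  0.018 ] [ 0.4228 -0.0693  0.018 ] (array([ 0.42965783, -0.07316427,  0.00959604]), np.float64(0.0020978080666116945))
green (array([341.10641479, 251.43522644]), (23.443016052246094, 23.669368743896484)) (array([362.80490112, 237.50886536]), (6.206741809844971, 15.623737335205078)) [ 0.5281 -0.1356  0.025 ] [ 0.5062 -0.1129  0.025 ] (array([ 0.53427716, -0.1359445 , -0.01124511]), np.float64(0.0038799796724877838))
yellow (array([418.48345947, 303.01635742]), (23.560352325439453, 24.226713180541992)) None [ 0.3921 -0.3346  0.025 ]  
red (array([375.45223999, 292.60177612]), (18.516124725341797, 19.320728302001953)) None [ 0.4165 -0.2187  0.07  ]  
shaker {'position': [194.0, 279.6], 'p': 0.79} {'position': [247.0, 311.9], 'p': 0.59} (array([ 0.45875132,  0.2544462 , -0.00273017]), np.float64(0.001081245862356293))
jar_well {'position': [151.5, 282.9], 'p': 0.97} {'position': [206.5, 326.4], 'p': 0.94} (array([0.44851735, 0.36042716, 0.0235527 ]), np.float64(0.0020743093641117285))
```

View pics/crops.png

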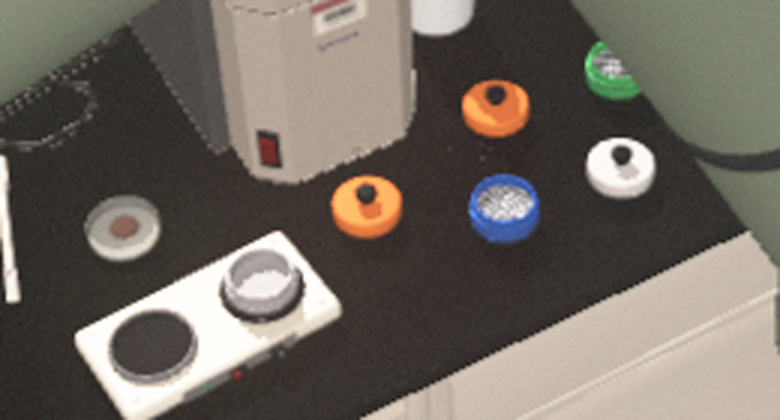

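Emit:
{"api": "arm_command", "payload": {"steps": "0 0 0 0.1; 0 0 0 0.1"}}

```text
time: 1.02
tool_pos: [0.2487, 0.5734, 0.2313]
eef_rot: [-0.945, -2.996, -0.0]
wrist_force: [0.5, 0.8, 0.6]
finger_gap: 0.0852
```

The triangulated mid-heights (about 14 mm for blue, about 10 mm for the lid) match bodies standing on the bench. A positive roll turned the tool the wrong way, so I'll turn back to square the jaws with world y.

Emit:
{"api": "arm_command", "payload": {"steps": "0 -2 0 -0.122; 0 -2.5 0 -0.122; 0 -3 0 -0.122; 0 -3.5 0 -0.122; 0 -4 0 -0.122"}}

```text
time: 1.43
tool_pos: [0.1979, 0.4343, 0.2294]
eef_rot: [-0.002, 3.141, 0.003]
wrist_force: [1.0, 0.9, -0.4]
finger_gap: 0.0853
```

Emit:
{"api": "arm_command", "payload": {"steps": "-2.4 -3.4 0 0; -2.4 -3.4 0 0; -2.4 -3.4 0 0; -2.4 -3.4 0 0; -2.4 -3.4 0 0"}}

```text
time: 1.85
tool_pos: [0.315, 0.2612, 0.2301]
eef_rot: [-0.035, 3.14, 0.007]
wrist_force: [1.1, 1.3, 1.3]
finger_gap: 0.0854
```

Emit:
{"api": "arm_command", "payload": {"steps": "-2.4 -3.4 0 0; -2.4 -3.4 0 0; -2.4 -3.4 0 0; -2.4 -3.4 0 0; -2.4 -3.4 0 0"}}

```text
time: 2.27
tool_pos: [0.4376, 0.0923, 0.2314]
eef_rot: [-0.036, 3.136, 0.011]
wrist_force: [1.3, 1.7, 0.6]
finger_gap: 0.0854
```

Emit:
{"api": "arm_command", "payload": {"steps": "0 -2.6 3 0; 0 -2.6 3 0; 0 0 4 0; 0 0 4 0; 0 0 3.5 0", "grip": 8}}

```text
time: 2.68
tool_pos: [0.451, 0.0308, 0.0577]
eef_rot: [-0.017, 3.115, 0.012]
wrist_force: [2.3, 0.7, -0.2]
finger_gap: 0.0799
```

```bash
python3 - <<'E'
from m import *
for n in("scene","top"):
    p,_=manip.capture(n); u,v=proj(n,(.438,.04,.03)).astype(int)
    cv2.imwrite(f"pics/g1{n}.png",cv2.resize(p[v-60:v+60,u-80:u+80],None,fx=3,fy=3,interpolation=cv2.INTER_CUBIC)[:,:,::-1])
    np.save(n+"1.npy",p)
ps=np.load("scene1.npy");pt=np.load("top1.npy")
for nm,col,P in [("lid","white",(.4296,-.071,.018)),("green","green",(.528,-.1335,.025)),("yellow","yellow",(.393,-.333,.025)),("red","red",(.417,-.215,.07))]:
    a,b=cen("top",pt,col,P,20),cen("scene",ps,col,P,20)
    print(nm,a and a[0],b,ray("top",a[0],P[2]).round(4) if a else"", tri("top","scene",a[0],b[0]) if a and b else "")
print(manip.state())
E
```

```text
lid [317.24133301 289.26751709] (array([366.49685669, 265.27514648]), (19.07644271850586, 21.908830642700195)) [ 0.4296 -0.0723  0.018 ] (array([ 0.42957469, -0.07318931,  0.00954023]), np.float64(0.0020151092138695585))
green [341.06954956 251.46858215] (array([366.45352173, 234.66145325]), (12.5090913772583, 16.526126861572266)) [ 0.528  -0.1355  0.025 ] (array([ 0.52930488, -0.13849418,  0.00364005]), np.float64(0.004985028834220903))
yellow [418.49328613 303.00524902] None [ 0.3921 -0.3346  0.025 ] 
red [375.40182495 292.61264038] (array([411.58300781, 235.22875977]), (7.418765068054199, 15.578418731689453)) [ 0.4164 -0.2186  0.07  ] (array([ 0.42153177, -0.21585561,  0.05287962]), np.float64(0.0120122301091569))
{'time': 2.7833, 'q': array([-0.26235725,  0.55566886,  0.0819184 ,  2.19813306, -0.1274464 ,
        0.37381313,  1.50771371]), 'dq': array([-0.02509628, -0.13423361,  0.0281995 , -0.03889668,  0.02156252,
        0.13877082, -0.02255026]), 'joint_efforts': array([  1.76643625, -66.95406675,   3.82418543, -15.68161547,
        -0.52359391,  -3.65756415,   0.56849375]), 'tool_pos': array([0.44820572, 0.03107079, 0.05526366]), 'eef_rot': array([-0.01831461,  3.1242225 ,  0.01029156]), 'wrist_force': array([0.45103695, 0.32384322, 0.91775341]), 'torque': array([ 0.00215569,  0.02971279, -0.05849962]), 'finger_gap': 0.08022499897420142}
```

View pics/g1scene.png

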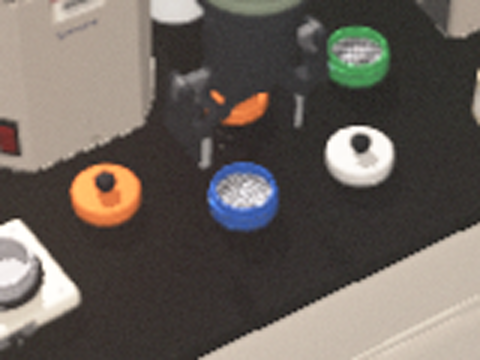

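View pics/g1top.png

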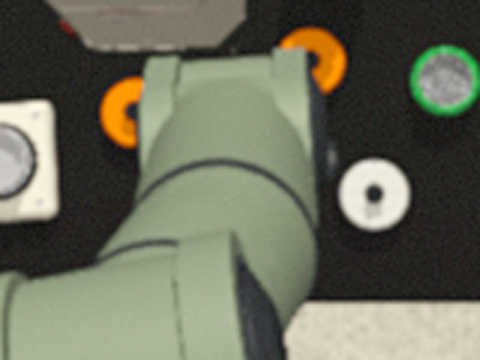

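Emit:
{"api": "arm_command", "payload": {"steps": "0.5 0.5 0 0; 0.5 0.35 0 0; 0 0 0 0; 0 0 0 0"}}

```text
time: 3.12
tool_pos: [0.4389, 0.0414, 0.0606]
eef_rot: [-0.02, 3.12, 0.013]
wrist_force: [0.2, 0.0, 1.2]
finger_gap: 0.0797
```

Emit:
{"api": "arm_command", "payload": {"steps": "0.05 -0.1 1.5 0; 0 -0.1 1.5 0; 0 0 1.2 0; 0 0 0.5 0; 0 0 0 0"}}

```text
time: 3.53
tool_pos: [0.4453, 0.0426, 0.0206]
eef_rot: [-0.025, 3.104, 0.019]
wrist_force: [1.0, 0.9, -0.3]
finger_gap: 0.0802
```

```bash
python3 - <<'E'
from h import *
s=manip.state(); print(s["q"].round(3),s["dq"].round(3),s["tool_pos"],R.from_rotvec(s["eef_rot"]).as_matrix().round(3))
E
```

```text
[-0.268  0.625  0.055  2.227 -0.143  0.253  1.5  ] [-0.008 -0.031  0.003 -0.006  0.003  0.017 -0.003] [0.44528805 0.04264918 0.02055813] [[-0.999 -0.016  0.037]
 [-0.016  1.     0.012]
 [-0.038  0.012 -0.999]]
```

Emit:
{"api": "arm_command", "payload": {"steps": "0.5 -0.2 0 0; 0 0 0 0; 0 0 0 0"}}

```text
time: 3.78
tool_pos: [0.441, 0.0407, 0.0229]
eef_rot: [-0.025, 3.101, 0.02]
wrist_force: [0.5, -0.1, -0.7]
finger_gap: 0.0797
```

```bash
python3 - <<'E'
from h import *
s=manip.state(); print(s["q"].round(3),s["dq"].round(3),s["tool_pos"],R.from_rotvec(s["eef_rot"]).as_matrix().round(3))
E
```

```text
[-0.265  0.616  0.054  2.24  -0.142  0.246  1.503] [-0.001 -0.021  0.005  0.014  0.002  0.007 -0.001] [0.44101975 0.04073531 0.02288604] [[-0.999 -0.016  0.041]
 [-0.016  1.     0.013]
 [-0.041  0.012 -0.999]]
```

Emit:
{"api": "arm_command", "payload": {"steps": "0.4 -0.1 0.8 0; 0.2 -0.1 0.7 0; 0.1 0 0.4 0; 0 0 0 0; 0 0 0 0"}}

```text
time: 4.2
tool_pos: [0.4358, 0.039, 0.0047]
eef_rot: [-0.025, 3.097, 0.02]
wrist_force: [0.4, 0.1, -0.3]
finger_gap: 0.0796
```

Emit:
{"api": "arm_command", "payload": {"steps": "0 0 0.1 0; 0 0 0 0; 0 0 0 0; 0 0 0 0; 0 0 0 0", "grip": 4.5, "grip_force": 40}}

```text
time: 4.62
tool_pos: [0.4363, 0.0391, 0.0045]
eef_rot: [-0.025, 3.097, 0.021]
wrist_force: [-0.2, 0.3, -1.2]
finger_gap: 0.0562
```

Emit:
{"api": "arm_command", "payload": {"steps": "0 0 0 0; 0 0 0 0; 0 0 -0.5 0; 0 0 -1 0; 0 0 -1 0"}}

```text
time: 5.03
tool_pos: [0.4344, 0.0385, 0.0299]
eef_rot: [-0.025, 3.1, 0.02]
wrist_force: [0.3, 0.3, -1.0]
finger_gap: 0.0565
```

```bash
python3 - <<'E'
from m import *
p,_=manip.capture("scene"); u,v=proj("scene",(.438,.04,.03)).astype(int)
cv2.imwrite(f"pics/g2scene.png",cv2.resize(p[v-60:v+60,u-80:u+80],None,fx=4,fy=4,interpolation=cv2.INTER_CUBIC)[:,:,::-1])
E
```

```text
(no output)
```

View pics/g2scene.png

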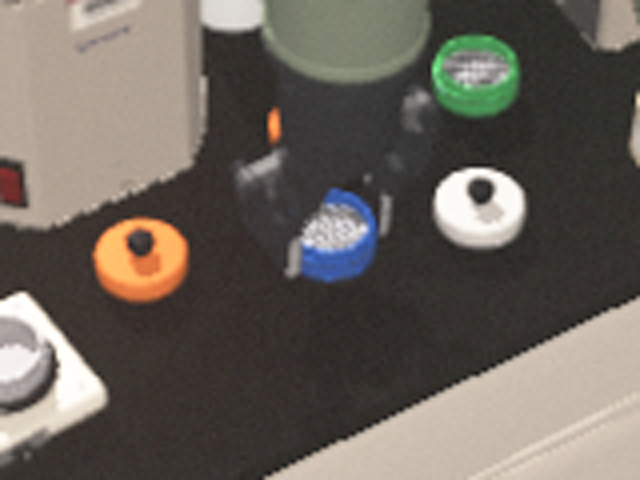

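Blue is held and lifted (gap 56.5 mm). I'll carry it to the pan at (0.460, 0.253).

Emit:
{"api": "arm_command", "payload": {"steps": "0 0 -3.5 0; 0 0 -3.5 0; -0.4 2.5 -2 0; -0.4 3.5 0 0; -0.4 3.5 0 0"}}

```text
time: 5.5
tool_pos: [0.4402, 0.1284, 0.1282]
eef_rot: [-0.006, 3.101, 0.019]
wrist_force: [1.4, -0.5, -0.6]
finger_gap: 0.0564
```

Emit:
{"api": "arm_command", "payload": {"steps": "-0.4 3.5 0 0; -0.4 3.5 0 0; 0 3 0 0; 0 1 0 0; 0 0 0 0"}}

```text
time: 5.92
tool_pos: [0.4474, 0.2514, 0.1343]
eef_rot: [-0.015, 3.096, 0.028]
wrist_force: [-0.2, 0.4, -0.6]
finger_gap: 0.0564
```

```bash
cat > st.py <<'E'
from h import *
s=manip.state(); print(s["q"].round(2),s["tool_pos"].round(4),"force",s["wrist_force"].round(1)); print(R.from_rotvec(s["eef_rot"]).as_matrix().round(3))
E
python3 st.py; cat > pic.py <<'E'
import sys
from m import *
n,name=sys.argv[1:3]; P=[float(x) for x in sys.argv[3:6]]; f=float(sys.argv[6]) if len(sys.argv)>6 else 4
p,_=manip.capture(n); u,v=proj(n,P); w,h=int(380/f),int(290/f); u=int(np.clip(u,w,639-w));v=int(np.clip(v,h,479-h))
cv2.imwrite(f"pics/{name}.png",cv2.resize(p[v-h:v+h,u-w:u+w],None,fx=f,fy=f,interpolation=cv2.INTER_CUBIC)[:,:,::-1]); print("crop origin",u-w,v-h,"scale",f)
E
python3 pic.py scene b1 .46 .253 .06
```

```text
[-0.75  0.47  0.16  2.03 -0.1   0.61  1.05] [0.4474 0.2514 0.1343] force [-0.2  0.4 -0.6]
[[-0.999 -0.01   0.045]
 [-0.01   1.     0.018]
 [-0.046  0.018 -0.999]]
crop origin 150 222 scale 4
```

View pics/b1.png

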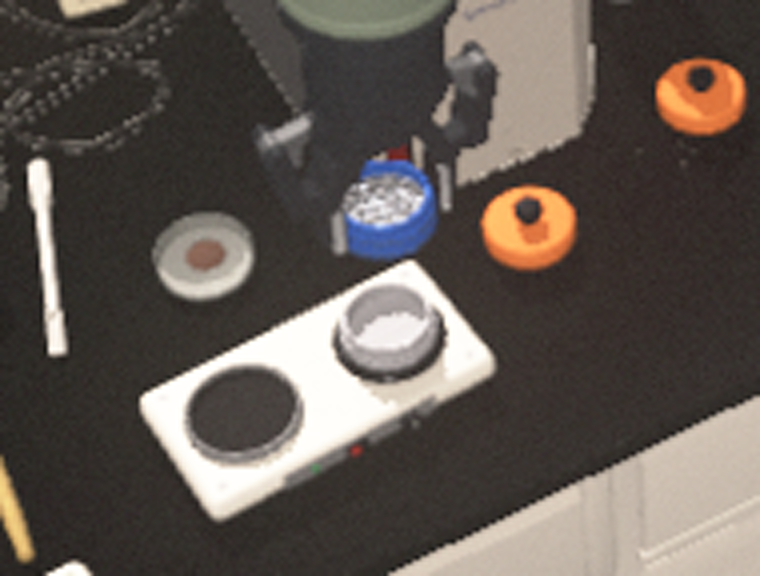

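Emit:
{"api": "arm_command", "payload": {"steps": "-0.5 0 1.5 0; 0 0 1.5 0; 0 0 1.5 0; 0 0 1 0; 0 0 0 0"}}

```text
time: 6.38
tool_pos: [0.4559, 0.2449, 0.0794]
eef_rot: [-0.007, 3.095, 0.026]
wrist_force: [-0.7, 0.7, -1.2]
finger_gap: 0.0562
```

Emit:
{"api": "arm_command", "payload": {"steps": "-0.2 0.7 0.5 0; 0 0.1 0.5 0; 0 0 0 0; 0 0 0 0"}}

```text
time: 6.72
tool_pos: [0.4594, 0.2518, 0.0701]
eef_rot: [-0.002, 3.094, 0.025]
wrist_force: [0.1, -0.2, -1.1]
finger_gap: 0.0564
```

```bash
python3 pic.py scene b2 .46 .253 .06 5; python3 pic.py top b2t .46 .253 .06 5
```

```text
crop origin 169 236 scale 5.0
crop origin 113 218 scale 5.0
```

View pics/b2.png

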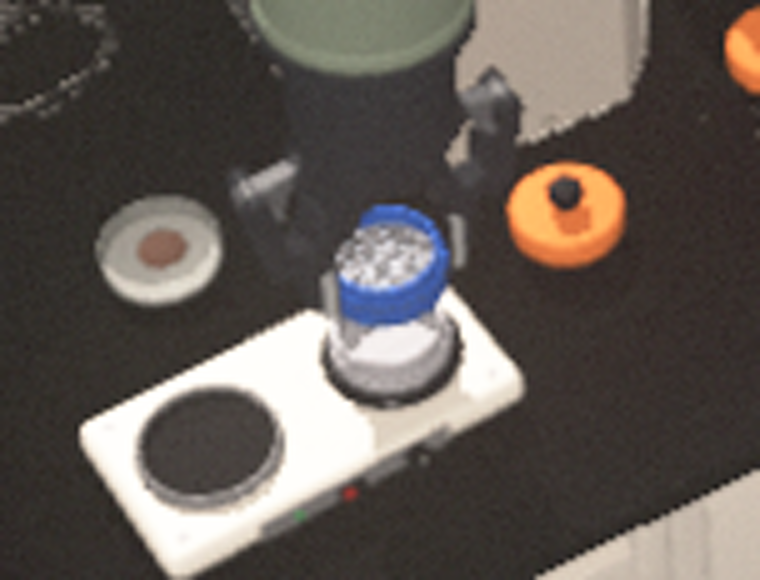

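View pics/b2t.png

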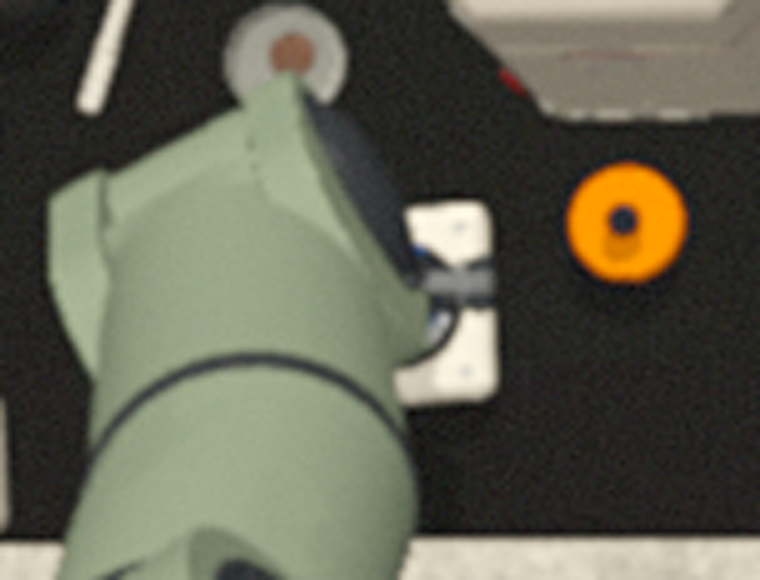

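Emit:
{"api": "arm_command", "payload": {"steps": "0 0.1 0.8 0; 0 0.1 0.7 0; 0 0 0.5 0; 0 0 0 0"}}

```text
time: 7.15
tool_pos: [0.4606, 0.2548, 0.0492]
eef_rot: [-0.003, 3.093, 0.027]
wrist_force: [-0.0, 0.4, -2.0]
finger_gap: 0.0564
```

Emit:
{"api": "arm_command", "payload": {"steps": "0.1 -0.1 0.3 0; 0 0 0.3 0; 0 0 0.2 0; 0 0 0 0"}}

```text
time: 7.48
tool_pos: [0.4589, 0.2548, 0.0417]
eef_rot: [-0.004, 3.094, 0.029]
wrist_force: [-4.4, 0.0, -0.3]
finger_gap: 0.0564
```

Emit:
{"api": "arm_command", "payload": {"steps": "0 0 0 0; 0 0 0 0; 0 0 0 0; 0 0 0 0", "grip": 7}}

```text
time: 7.82
tool_pos: [0.4587, 0.2546, 0.0416]
eef_rot: [-0.004, 3.094, 0.029]
wrist_force: [-0.8, -0.9, -0.5]
finger_gap: 0.07
```

Emit:
{"api": "arm_command", "payload": {"steps": "0 0 -1 0; 0 0 -2 0; 0 0 -3 0; 0 0 -3 0; 0 0 -3 0"}}

```text
time: 8.23
tool_pos: [0.4504, 0.2499, 0.1622]
eef_rot: [-0.003, 3.102, 0.019]
wrist_force: [0.6, 0.7, 0.3]
finger_gap: 0.0702
```

```bash
python3 st.py; python3 pic.py scene b3 .46 .253 .06 5
```

```text
[-0.76  0.43  0.17  1.99 -0.09  0.69  1.04] [0.4504 0.2499 0.1622] force [0.6 0.7 0.3]
[[-0.999 -0.002  0.039]
 [-0.002  1.     0.012]
 [-0.039  0.012 -0.999]]
crop origin 169 236 scale 5.0
```

View pics/b3.png

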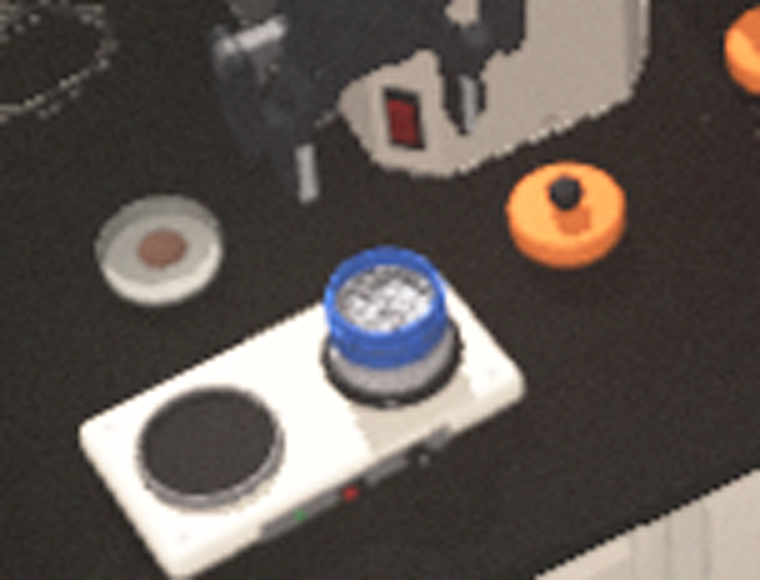

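Blue is seated level in the pan at crop (388,300). Now yellow.

Emit:
{"api": "arm_command", "payload": {"steps": "0.2 -4 0 0; 0.2 -4 0 0; 0.2 -4 0 0; 0.2 -4 0 0; 0.2 -4 0 0", "grip": 8}}

```text
time: 8.7
tool_pos: [0.4445, 0.0538, 0.17]
eef_rot: [-0.023, 3.086, 0.039]
wrist_force: [1.4, 0.0, -0.0]
finger_gap: 0.0799
```

Emit:
{"api": "arm_command", "payload": {"steps": "0.2 -4 0 0; 0.2 -4 0 0; 0.2 -4 0 0; 0.2 -4 0 0; 0.2 -4 0 0"}}

```text
time: 9.12
tool_pos: [0.4354, -0.1548, 0.1682]
eef_rot: [-0.025, 3.08, 0.04]
wrist_force: [1.4, -0.0, 0.6]
finger_gap: 0.0799
```

Emit:
{"api": "arm_command", "payload": {"steps": "0.5 -4 0 0; 0.5 -4 0 0; 0.5 -4 0 0; 0.5 -4 0 0; 0.5 -3 0 0"}}

```text
time: 9.53
tool_pos: [0.4107, -0.3538, 0.1654]
eef_rot: [-0.022, 3.076, 0.038]
wrist_force: [0.0, -0.2, 1.0]
finger_gap: 0.08
```

```bash
python3 st.py
```

```text
[ 0.47  0.47  0.22  1.92 -0.24  0.74  2.43] [ 0.4107 -0.3538  0.1654] force [ 0.  -0.2  1. ]
[[-0.998 -0.015  0.065]
 [-0.014  1.     0.025]
 [-0.066  0.024 -0.998]]
```

Emit:
{"api": "arm_command", "payload": {"steps": "2 1 0 0.1; 0.5 0.6 0 0.12; 0 0 0 0.12; 0 0 0 0.12; 0 0 0 0.1"}}

```text
time: 9.95
tool_pos: [0.3804, -0.3471, 0.1669]
eef_rot: [0.87, 2.956, 0.06]
wrist_force: [1.0, 0.3, 0.4]
finger_gap: 0.0797
```

```bash
python3 st.py
```

```text
[ 0.37  0.45  0.38  1.99 -0.34  0.72  1.97] [ 0.3804 -0.3471  0.1669] force [1.  0.3 0.4]
[[-0.839  0.54   0.068]
 [ 0.542  0.84   0.021]
 [-0.046  0.054 -0.997]]
```

```bash
cat > go.py <<'E'
import sys
from h import *
s=manip.state(); A=R.from_rotvec(s["eef_rot"]).as_matrix(); t=np.array([float(x) for x in sys.argv[1:4]])
d=A.T@(t-s["tool_pos"])*100; n=np.linalg.norm(d)
print("t",s["time"],"pos",s["tool_pos"].round(4),"tool-cm total",d.round(2),"rows>=",int(np.ceil(n/4.1)),"z-axis",A[:,2].round(3),"jaw",A[:,1].round(2),"q",s["q"].round(2),"F",s["wrist_force"].round(1))
E
python3 go.py .393 -.333 .05
```

```text
t 9.95 pos [ 0.3804 -0.3471  0.1669] tool-cm total [ 0.25  1.23 11.77] rows>= 3 z-axis [ 0.068  0.021 -0.997] jaw [0.54 0.84 0.05] q [ 0.37  0.45  0.38  1.99 -0.34  0.72  1.97] F [1.  0.3 0.4]
```

Emit:
{"api": "arm_command", "payload": {"steps": "0.1 0.4 3 0; 0.1 0.4 3 0; 0.05 0.4 3 0; 0 0 2 0; 0 0 0 0"}}

```text
time: 10.37
tool_pos: [0.3948, -0.3343, 0.0587]
eef_rot: [0.882, 2.945, 0.058]
wrist_force: [-1.0, 0.6, -0.3]
finger_gap: 0.0799
```

```bash
python3 go.py .393 -.333 .004; python3 pic.py scene y1 .393 -.333 .03
```

```text
t 10.3667 pos [ 0.3948 -0.3343  0.0587] tool-cm total [ 0.51 -0.29  5.45] rows>= 2 z-axis [ 0.075  0.017 -0.997] jaw [0.55 0.83 0.06] q [ 0.44  0.62  0.25  2.06 -0.47  0.47  2.05] F [-1.   0.6 -0.3]
crop origin 359 160 scale 4
```

View pics/y1.png

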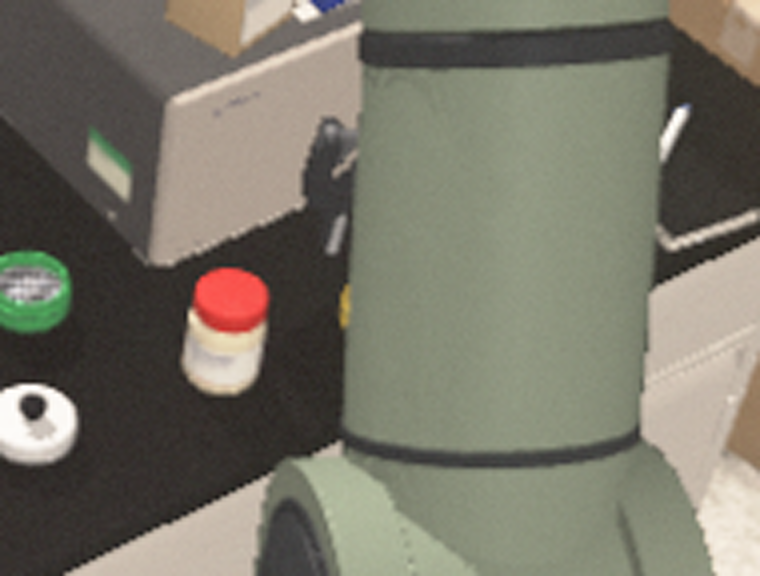

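Emit:
{"api": "arm_command", "payload": {"steps": "0.2 -0.1 1.5 0; 0.1 -0.1 1.5 0; 0.1 0 1.2 0; 0 0 0.8 0; 0 0 0 0"}}

```text
time: 10.83
tool_pos: [0.3969, -0.3368, 0.0165]
eef_rot: [0.881, 2.936, 0.053]
wrist_force: [0.1, -0.1, -0.4]
finger_gap: 0.0801
```

```bash
python3 go.py .393 -.333 .004
```

```text
t 10.8333 pos [ 0.3969 -0.3368  0.0165] tool-cm total [0.61 0.03 1.21] rows>= 1 z-axis [ 0.083  0.011 -0.996] jaw [0.55 0.83 0.06] q [ 0.49  0.7   0.19  2.06 -0.51  0.37  2.09] F [ 0.1 -0.1 -0.4]
```

Emit:
{"api": "arm_command", "payload": {"steps": "0.3 0 0.5 0; 0.2 0 0.5 0; 0.1 0 0.3 0; 0 0 0 0"}}

```text
time: 11.17
tool_pos: [0.394, -0.3345, 0.0056]
eef_rot: [0.88, 2.932, 0.051]
wrist_force: [-0.1, -0.2, -0.1]
finger_gap: 0.0802
```

```bash
python3 go.py .393 -.333 .004
```

```text
t 11.1667 pos [ 0.394  -0.3345  0.0056] tool-cm total [0.17 0.06 0.15] rows>= 1 z-axis [ 0.086  0.009 -0.996] jaw [0.55 0.83 0.05] q [ 0.51  0.71  0.16  2.08 -0.52  0.33  2.1 ] F [-0.1 -0.2 -0.1]
```

Emit:
{"api": "arm_command", "payload": {"steps": "0.1 0 0.05 0; 0 0 0 0; 0 0 0 0; 0 0 0 0; 0 0 0 0", "grip": 4.5, "grip_force": 40}}

```text
time: 11.58
tool_pos: [0.3931, -0.3341, 0.0063]
eef_rot: [0.88, 2.931, 0.051]
wrist_force: [-0.5, 0.6, -0.7]
finger_gap: 0.0564
```

Emit:
{"api": "arm_command", "payload": {"steps": "0 0 0 0; 0 0 -1 0; 0 0 -2 0; 0 0 -3 0; 0 0 -3 0"}}

```text
time: 12.0
tool_pos: [0.3826, -0.3331, 0.0956]
eef_rot: [0.883, 2.938, 0.056]
wrist_force: [-0.0, 0.3, -1.8]
finger_gap: 0.0563
```

```bash
python3 go.py .455 .25 .17;python3 pic.py top y2 .393 -.333 .03
```

```text
t 12.0 pos [ 0.3826 -0.3331  0.0956] tool-cm total [25.72 53.01 -6.01] rows>= 15 z-axis [ 0.08   0.014 -0.997] jaw [0.55 0.83 0.06] q [ 0.41  0.55  0.3   2.07 -0.44  0.53  2.03] F [-0.   0.3 -1.8]
crop origin 323 230 scale 4
```

View pics/y2.png

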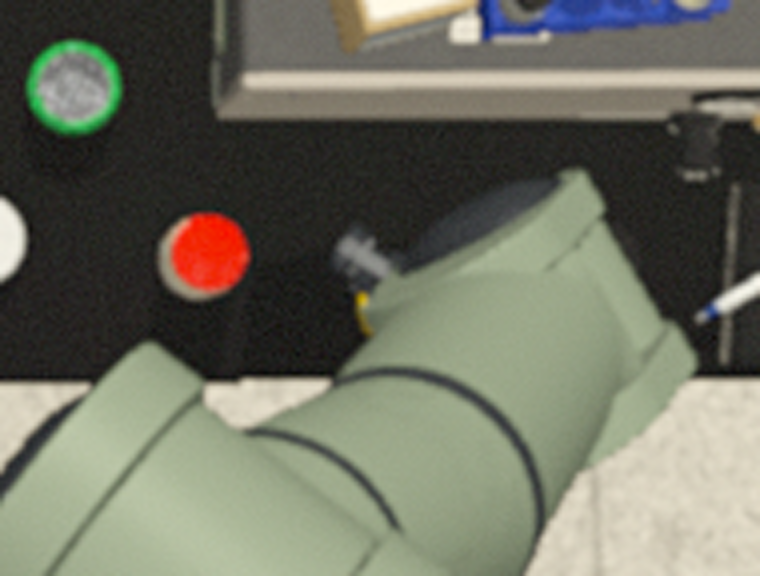

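Emit:
{"api": "arm_command", "payload": {"steps": "0 0 -3 0; 0 0 -3 0; 1.7 3.5 0 0; 1.7 3.5 0 0; 1.7 3.5 0 0"}}

```text
time: 12.47
tool_pos: [0.3929, -0.2241, 0.1717]
eef_rot: [0.899, 2.92, 0.048]
wrist_force: [1.5, -0.5, -1.0]
finger_gap: 0.0563
```

Emit:
{"api": "arm_command", "payload": {"steps": "1.7 3.5 0 0; 1.7 3.5 0 0; 1.7 3.5 0 0; 1.7 3.5 0 0; 1.7 3.5 0 0"}}

```text
time: 12.88
tool_pos: [0.4195, -0.0234, 0.1792]
eef_rot: [0.904, 2.913, 0.054]
wrist_force: [1.3, -0.5, -1.3]
finger_gap: 0.0563
```

```bash
python3 go.py .455 .25 .17
```

```text
t 12.8833 pos [ 0.4195 -0.0234  0.1792] tool-cm total [12.65 24.47  1.45] rows>= 7 z-axis [ 0.097  0.007 -0.995] jaw [0.56 0.82 0.06] q [-0.45  0.25  0.43  2.25 -0.2   0.57  1.1 ] F [ 1.3 -0.5 -1.3]
```

Emit:
{"api": "arm_command", "payload": {"steps": "1 1.9 0 0; 1 1.9 0 0; 1 1.9 0 0; 1 1.9 0 0; 1 1.9 0 0"}}

```text
time: 13.3
tool_pos: [0.4306, 0.0933, 0.1846]
eef_rot: [0.896, 2.915, 0.06]
wrist_force: [0.1, -1.1, -1.3]
finger_gap: 0.0562
```

```bash
python3 go.py .455 .25 .17
```

```text
t 13.3 pos [0.4306 0.0933 0.1846] tool-cm total [ 6.91 14.23  1.86] rows>= 4 z-axis [ 0.099  0.01  -0.995] jaw [0.56 0.83 0.06] q [-0.71  0.27  0.41  2.2  -0.16  0.59  0.78] F [ 0.1 -1.1 -1.3]
```

Emit:
{"api": "arm_command", "payload": {"steps": "1 1.9 0 0; 1 1.9 0 0; 1 1.9 0 0; 1 1.9 0 0; 1 1.9 0 0"}}

```text
time: 13.72
tool_pos: [0.4413, 0.2051, 0.1903]
eef_rot: [0.897, 2.914, 0.063]
wrist_force: [0.8, -0.5, -0.4]
finger_gap: 0.0563
```

```bash
python3 go.py .455 .25 .17
```

```text
t 13.7167 pos [0.4413 0.2051 0.1903] tool-cm total [1.55 4.34 2.21] rows>= 2 z-axis [ 0.1    0.012 -0.995] jaw [0.56 0.83 0.07] q [-0.91  0.34  0.4   2.09 -0.15  0.65  0.55] F [ 0.8 -0.5 -0.4]
```

```bash
python3 go.py .460 .2545 .10
```

```text
t 13.7167 pos [0.4413 0.2051 0.1903] tool-cm total [1.93 4.53 9.23] rows>= 3 z-axis [ 0.1    0.012 -0.995] jaw [0.56 0.83 0.07] q [-0.91  0.34  0.4   2.09 -0.15  0.65  0.55] F [ 0.8 -0.5 -0.4]
```

Emit:
{"api": "arm_command", "payload": {"steps": "0.6 1.2 1 0; 0.6 1.2 1.5 0; 0.5 1 1.5 0; 0 1 1.5 0; 0 0 1.5 0"}}

```text
time: 14.13
tool_pos: [0.4599, 0.2605, 0.1257]
eef_rot: [0.889, 2.913, 0.075]
wrist_force: [-0.8, -0.8, -1.0]
finger_gap: 0.0562
```

```bash
python3 go.py .460 .2545 .10
```

```text
t 14.1333 pos [0.4599 0.2605 0.1257] tool-cm total [-0.15 -0.68  2.54] rows>= 1 z-axis [ 0.105  0.019 -0.994] jaw [0.55 0.83 0.07] q [-0.91  0.5   0.33  2.04 -0.22  0.53  0.54] F [-0.8 -0.8 -1. ]
```

Emit:
{"api": "arm_command", "payload": {"steps": "-0.1 -0.4 0.8 0; -0.05 -0.2 0.8 0; 0 0 0.5 0; 0 0 0 0"}}

```text
time: 14.47
tool_pos: [0.4588, 0.2534, 0.1025]
eef_rot: [0.89, 2.914, 0.071]
wrist_force: [-0.3, -0.5, -0.6]
finger_gap: 0.0559
```

```bash
python3 go.py .460 .2545 .067; python3 pic.py scene y3 .46 .253 .08 5
```

```text
t 14.4667 pos [0.4588 0.2534 0.1025] tool-cm total [ 0.24 -0.1   3.55] rows>= 1 z-axis [ 0.103  0.017 -0.995] jaw [0.56 0.83 0.07] q [-0.88  0.54  0.3   2.07 -0.24  0.47  0.56] F [-0.3 -0.5 -0.6]
crop origin 168 231 scale 5.0
```

View pics/y3.png

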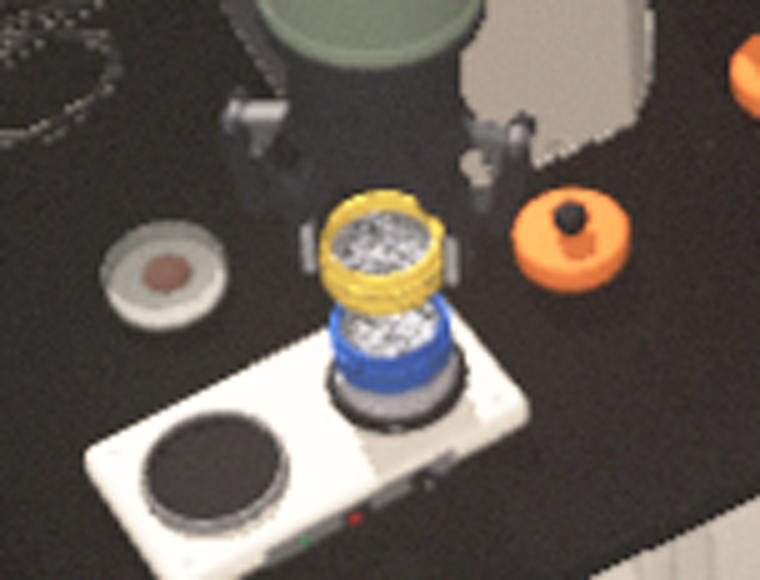

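```bash
python3 - <<'E'
from m import *
p,_=manip.capture("scene"); pt=None
for c,z in [("blue",.057),("yellow",.115)]:
    u=proj("scene",(.46,.254,z)); e=cen("scene",p,c,(.46,.254,z),22); print(c,u.round(1),e)
    m=mask(p,c); ys,xs=np.nonzero(m[200:360,150:350]); 
    print("x extent",np.percentile(xs,[1,50,99])+150, "y",np.percentile(ys,[1,99])+200, "axis px at tops", proj("scene",(.46,.254,z+.012)).round(1))
E
```

```text
blue [245.  295.8] (array([245.55497742, 295.92388916]), (22.067808151245117, 23.531604766845703))
x extent [234. 246. 257.] y [291.6 308. ] axis px at tops [244.6 292.5]
yellow [242.9 279.7] (array([243.74401855, 276.38806152]), (22.76676368713379, 29.68367576599121))
x extent [233. 243. 255.] y [269. 292.] axis px at tops [242.4 276.2]
```

Emit:
{"api": "arm_command", "payload": {"steps": "0.1 0 1 0; 0.1 0 0.8 0; 0.05 0 0.5 0; 0 0 0 0"}}

```text
time: 14.9
tool_pos: [0.4602, 0.2562, 0.0798]
eef_rot: [0.89, 2.912, 0.077]
wrist_force: [-0.7, 0.7, -1.0]
finger_gap: 0.0564
```

```bash
python3 go.py .460 .2545 .067
```

```text
t 14.9 pos [0.4602 0.2562 0.0798] tool-cm total [ 0.02 -0.25  1.27] rows>= 1 z-axis [ 0.106  0.02  -0.994] jaw [0.55 0.83 0.08] q [-0.86  0.58  0.28  2.07 -0.26  0.42  0.58] F [-0.7  0.7 -1. ]
```

Emit:
{"api": "arm_command", "payload": {"steps": "0 -0.15 0.5 0; 0 -0.05 0.4 0; 0 0 0.3 0; 0 0 0 0"}}

```text
time: 15.23
tool_pos: [0.4607, 0.2548, 0.0665]
eef_rot: [0.89, 2.911, 0.077]
wrist_force: [-0.5, 1.8, 4.8]
finger_gap: 0.0565
```

```bash
python3 go.py .460 .2545 .067
```

```text
t 15.2333 pos [0.4607 0.2548 0.0665] tool-cm total [ 0.04 -0.06 -0.06] rows>= 1 z-axis [ 0.107  0.02  -0.994] jaw [0.55 0.83 0.08] q [-0.84  0.6   0.26  2.08 -0.27  0.39  0.59] F [-0.5  1.8  4.8]
```

Emit:
{"api": "arm_command", "payload": {"steps": "0 0 0.2 0; 0 0 0 0"}}

```text
time: 15.4
tool_pos: [0.4616, 0.2551, 0.0653]
eef_rot: [0.89, 2.91, 0.08]
wrist_force: [-0.1, 0.6, -1.4]
finger_gap: 0.0564
```

Emit:
{"api": "arm_command", "payload": {"steps": "0 0 0 0; 0 0 0 0; 0 0 0 0; 0 0 0 0", "grip": 7}}

```text
time: 15.73
tool_pos: [0.4619, 0.2551, 0.0651]
eef_rot: [0.89, 2.91, 0.08]
wrist_force: [-0.7, 0.7, 0.1]
finger_gap: 0.0703
```

Emit:
{"api": "arm_command", "payload": {"steps": "0 0 -1 0; 0 0 -2 0; 0 0 -2 0; 0 0 -2 0; 0 0 -2 0"}}

```text
time: 16.15
tool_pos: [0.45, 0.2512, 0.1562]
eef_rot: [0.893, 2.914, 0.071]
wrist_force: [-0.3, -0.4, 0.8]
finger_gap: 0.0699
```

```bash
python3 go.py .460 .2545 .067;  python3 pic.py scene y4 .46 .253 .08 5
```

```text
t 16.15 pos [0.45   0.2512 0.1562] tool-cm total [0.03 0.19 8.98] rows>= 3 z-axis [ 0.103  0.017 -0.995] jaw [0.56 0.83 0.07] q [-0.94  0.44  0.37  2.05 -0.19  0.59  0.52] F [-0.3 -0.4  0.8]
crop origin 168 231 scale 5.0
```

View pics/y4.png

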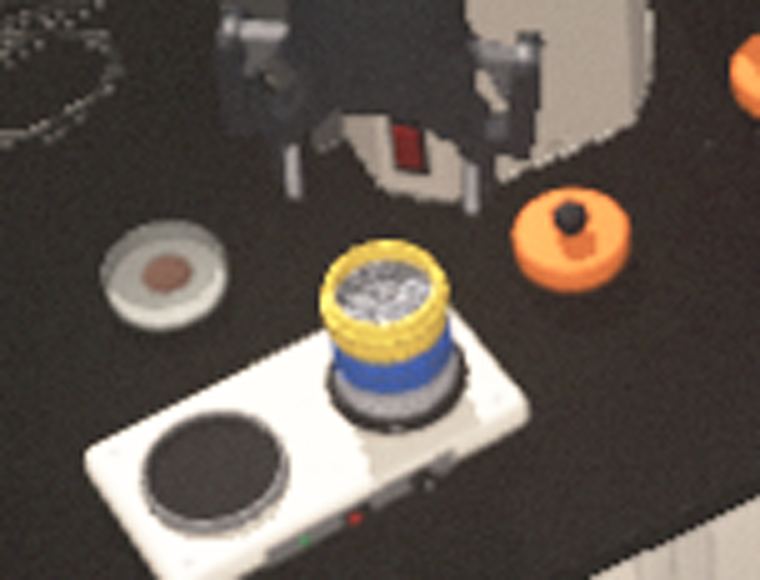

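```bash
cat > tops.py <<'E'
# fit upper-rim circle of the top part, from scene depth and mask edges
import sys
from m import *
c,z0=sys.argv[1],float(sys.argv[2])
p,d=manip.capture("scene"); W=cloud("scene",d); P=(.46,.2546,z0)
u,v=proj("scene",P).astype(int); m=mask(p,c); k=np.zeros(m.shape,np.uint8); cv2.circle(k,(int(u),int(v)),24,1,-1); m&=k>0
q=W[m]; t=q[q[:,2]>np.percentile(q[:,2],97)-.008]
print("n",len(t),"ztop",np.percentile(q[:,2],[50,90,97]).round(4))
f=least_squares(lambda a:t[:,2]-(a[0]+a[1]*(t[:,0]-P[0])+a[2]*(t[:,1]-P[1])),[z0,0,0],loss="soft_l1",f_scale=.002).x
print("plane z,slopes",f.round(4)); print("extent x",np.percentile(t[:,0],[1,99]).round(4),"y",np.percentile(t[:,1],[1,99]).round(4))
ys,xs=np.nonzero(m); print("px extents u",xs.min(),xs.max(),"v",ys.min(),ys.max())
th=np.linspace(0,6.283,200)
def silh(cx,cy,zt):
    pts=[proj("scene",(cx+r*np.cos(a),cy+r*np.sin(a),z)) for z,r in ((zt,.0265),(zt-.008,.029),(zt-.023,.029)) for a in th]
    pts=np.array(pts); return pts.min(0).round(1),pts.max(0).round(1)
print("predicted seated silhouette",silh(P[0],P[1],z0))
E
python3 tops.py yellow .092; python3 tops.py blue .069
```

```text
n 91 ztop [0.0847 0.0913 0.0937]
plane z,slopes [ 0.0893 -0.1044  0.025 ]
extent x [0.3418 0.4838] y [0.2306 0.3097]
px extents u 232 256 v 279 302
predicted seated silhouette (array([231.3, 277.7]), array([256.7, 302.3]))
n 55 ztop [0.0571 0.0613 0.0637]
plane z,slopes [0.0592 0.0077 0.0293]
extent x [0.4275 0.454 ] y [0.2341 0.2832]
px extents u 235 257 v 298 308
predicted seated silhouette (array([232.3, 284.1]), array([257.5, 308.5]))
```

Emit:
{"api": "arm_command", "payload": {"steps": "0 0 -4 0; 0 0 -4 0; 0 0 -4 0; 0 0 -4 0"}}

```text
time: 16.63
tool_pos: [0.4303, 0.2463, 0.3123]
eef_rot: [0.895, 2.92, 0.05]
wrist_force: [0.9, 0.6, 1.2]
finger_gap: 0.0698
```

```bash
python3 go.py .5 -.1 .17
```

```text
t 16.6333 pos [0.4303 0.2463 0.3123] tool-cm total [-24.11 -25.6   14.61] rows>= 10 z-axis [ 0.093  0.006 -0.996] jaw [0.56 0.83 0.06] q [-1.07  0.19  0.46  1.91 -0.04  0.98  0.38] F [0.9 0.6 1.2]
```

Emit:
{"api": "arm_command", "payload": {"steps": "-1 -1.8 1 0; -1 -1.8 1 0; -1 -1.8 1 0; -1 -1.8 1 0; -1 -1.8 1 0"}}

```text
time: 17.05
tool_pos: [0.4276, 0.1466, 0.2672]
eef_rot: [0.883, 2.917, 0.07]
wrist_force: [0.5, 0.2, -0.1]
finger_gap: 0.0703
```

```bash
python3 go.py .5 -.1 .17
```

```text
t 17.05 pos [0.4276 0.1466 0.2672] tool-cm total [-18.95 -17.21   9.99] rows>= 7 z-axis [ 0.102  0.017 -0.995] jaw [0.55 0.83 0.07] q [-0.93  0.15  0.51  2.08 -0.07  0.82  0.59] F [ 0.5  0.2 -0.1]
```

Emit:
{"api": "arm_command", "payload": {"steps": "0 0 0.8 0; 0 0 0.8 0; 0 0 0.8 0; 0 0 0.8 0; 0 0 0.8 0"}}

```text
time: 17.47
tool_pos: [0.4309, 0.1444, 0.2232]
eef_rot: [0.889, 2.918, 0.067]
wrist_force: [-0.2, 0.9, -0.3]
finger_gap: 0.07
```

```bash
python3 go.py .5 -.1 .17
```

```text
t 17.4667 pos [0.4309 0.1444 0.2232] tool-cm total [-18.95 -16.81   5.61] rows>= 7 z-axis [ 0.1    0.015 -0.995] jaw [0.55 0.83 0.07] q [-0.89  0.23  0.49  2.13 -0.13  0.71  0.66] F [-0.2  0.9 -0.3]
```

Emit:
{"api": "arm_command", "payload": {"steps": "0 0 -4 0; 0 0 0 0"}}

```text
time: 17.63
tool_pos: [0.4264, 0.1443, 0.2598]
eef_rot: [0.888, 2.921, 0.055]
wrist_force: [2.2, -1.0, 1.9]
finger_gap: 0.0702
```

```bash
python3 go.py .5 -.1 .17
```

```text
t 17.6333 pos [0.4264 0.1443 0.2598] tool-cm total [-19.03 -16.76   9.41] rows>= 7 z-axis [ 0.094  0.009 -0.995] jaw [0.55 0.83 0.06] q [-0.94  0.17  0.52  2.09 -0.07  0.81  0.6 ] F [ 2.2 -1.   1.9]
```

Emit:
{"api": "arm_command", "payload": {"steps": "-4 0 0 0; 0 0 0 0"}}

```text
time: 17.8
tool_pos: [0.4606, 0.1242, 0.2629]
eef_rot: [0.879, 2.923, 0.059]
wrist_force: [-1.4, -1.2, -0.7]
finger_gap: 0.0703
```

```bash
python3 go.py .5 -.1 .17
```

```text
t 17.8 pos [0.4606 0.1242 0.2629] tool-cm total [-14.96 -17.12   9.38] rows>= 6 z-axis [ 0.096  0.011 -0.995] jaw [0.55 0.83 0.06] q [-0.86  0.22  0.53  2.03 -0.12  0.83  0.72] F [-1.4 -1.2 -0.7]
```

Emit:
{"api": "arm_command", "payload": {"steps": "0 -4 0 0; 0 0 0 0"}}

```text
time: 17.97
tool_pos: [0.4398, 0.0906, 0.2595]
eef_rot: [0.877, 2.923, 0.057]
wrist_force: [0.3, -2.0, 1.6]
finger_gap: 0.0701
```

```bash
python3 go.py .5 -.1 .17
```

```text
t 17.9667 pos [0.4398 0.0906 0.2595] tool-cm total [-14.84 -13.16   9.3 ] rows>= 6 z-axis [ 0.096  0.01  -0.995] jaw [0.55 0.83 0.06] q [-0.83  0.17  0.55  2.1  -0.09  0.81  0.76] F [ 0.3 -2.   1.6]
```

```bash
python3 go.py .515 -.1355 .14
```

```text
t 17.9667 pos [0.4398 0.0906 0.2595] tool-cm total [-17.81 -15.48  12.39] rows>= 7 z-axis [ 0.096  0.01  -0.995] jaw [0.55 0.83 0.06] q [-0.83  0.17  0.55  2.1  -0.09  0.81  0.76] F [ 0.3 -2.   1.6]
```

Emit:
{"api": "arm_command", "payload": {"steps": "-1.6 -1.4 0.9 0; -1.6 -1.4 0.9 0; -1.6 -1.4 0.9 0; -1.6 -1.4 0.9 0; -1.6 -1.4 0.9 0", "grip": 8}}

```text
time: 18.38
tool_pos: [0.4754, -0.0088, 0.2148]
eef_rot: [0.861, 2.924, 0.065]
wrist_force: [1.0, 0.7, -0.6]
finger_gap: 0.0797
```

Emit:
{"api": "arm_command", "payload": {"steps": "-1.6 -1.4 0.9 0; -1.6 -1.4 0.9 0; -1.6 -1.4 0.9 0; -1.6 -1.4 0.9 0; -1.6 -1.4 0.9 0"}}

```text
time: 18.8
tool_pos: [0.5128, -0.1132, 0.1668]
eef_rot: [0.855, 2.924, 0.065]
wrist_force: [0.4, 0.4, 0.8]
finger_gap: 0.0801
```

```bash
python3 go.py .528 -.1345 .06
python3 - <<'E'
from m import *
ps,_=manip.capture("scene"); pt,_=manip.capture("top")
for nm,col,P in [("lid","white",(.4296,-.071,.018)),("green","green",(.528,-.1335,.025)),("red","red",(.417,-.215,.07))]:
    a,b=cen("top",pt,col,P,20),cen("scene",ps,col,P,20)
    print(nm,a ,b,ray("top",a[0],P[2]).round(4) if a else"", tri("top","scene",a[0],b[0]) if a and b else "")
E
```

```text
t 18.8 pos [ 0.5128 -0.1132  0.1668] tool-cm total [-1.59 -1.7  10.75] rows>= 3 z-axis [ 0.102  0.015 -0.995] jaw [0.54 0.84 0.07] q [-0.24  0.45  0.47  2.02 -0.39  0.65  1.49] F [0.4 0.4 0.8]
lid (array([316.6036377 , 303.24612427]), (9.639642715454102, 15.593425750732422)) (array([366.48794556, 265.24615479]), (19.00180435180664, 21.927963256835938)) [ 0.3932 -0.0704  0.018 ] (array([ 0.39791918, -0.06257756,  0.04348783]), np.float64(0.01938137261415677))
green None (array([366.18783569, 231.73963928]), (16.547039031982422, 19.69696044921875))  
red (array([375.34844971, 292.5395813 ]), (18.67251205444336, 19.01028060913086)) (array([415.80731201, 234.53317261]), (15.471854209899902, 17.18772315979004)) [ 0.4166 -0.2185  0.07  ] (array([ 0.41783342, -0.21939021,  0.05756718]), np.float64(0.0010675472656501127))
```

Emit:
{"api": "arm_command", "payload": {"steps": "-0.4 -0.5 1.3 0; -0.4 -0.5 1.3 0; -0.4 -0.4 1.3 0; -0.3 -0.3 1.3 0; 0 0 1.3 0"}}

```text
time: 19.32
tool_pos: [0.5256, -0.1355, 0.0992]
eef_rot: [0.857, 2.921, 0.065]
wrist_force: [0.7, -0.0, 0.4]
finger_gap: 0.0802
```

```bash
python3 go.py .528 -.135 .005
```

```text
t 19.3167 pos [ 0.5256 -0.1355  0.0992] tool-cm total [ 0.6  -0.47  9.39] rows>= 3 z-axis [ 0.105  0.013 -0.994] jaw [0.54 0.84 0.07] q [-0.11  0.58  0.37  2.02 -0.48  0.52  1.61] F [ 0.7 -0.   0.4]
```

Emit:
{"api": "arm_command", "payload": {"steps": "0.1 -0.1 1.3 0; 0.1 -0.1 1.3 0; 0.1 0 1.3 0; 0 0 1.3 0; 0 0 0.8 0"}}

```text
time: 19.73
tool_pos: [0.5298, -0.1305, 0.0339]
eef_rot: [0.852, 2.923, 0.066]
wrist_force: [0.0, -0.0, 0.4]
finger_gap: 0.0798
```

```bash
python3 go.py .528 -.135 .005; python3 pic.py scene gr1 .528 -.135 .03
```

```text
t 19.7333 pos [ 0.5298 -0.1305  0.0339] tool-cm total [ 0.14 -0.67  2.85] rows>= 1 z-axis [ 0.105  0.015 -0.994] jaw [0.53 0.84 0.07] q [-0.04  0.69  0.27  2.04 -0.55  0.39  1.67] F [ 0.  -0.   0.4]
crop origin 270 156 scale 4
```

View pics/gr1.png

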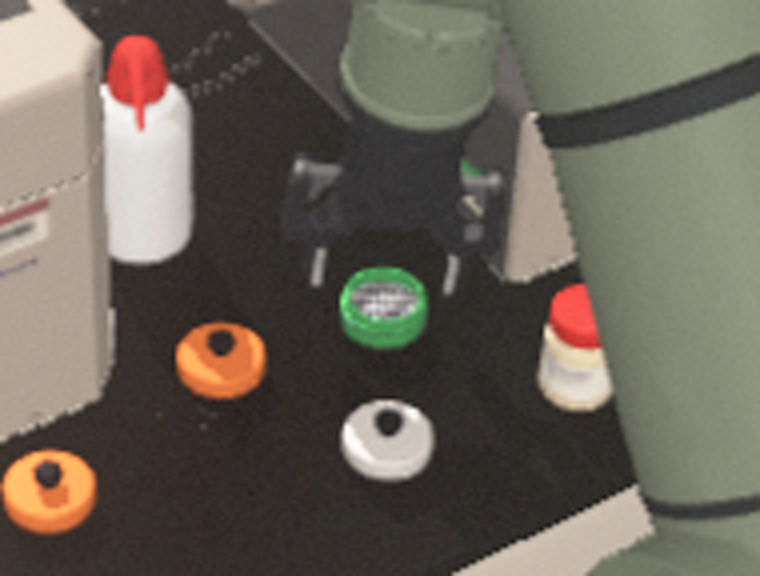

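Emit:
{"api": "arm_command", "payload": {"steps": "0.1 -0.4 0.9 0; 0 -0.2 0.9 0; 0 0 0.7 0; 0 0 0.2 0; 0 0 0 0"}}

```text
time: 20.2
tool_pos: [0.5287, -0.134, 0.0033]
eef_rot: [0.85, 2.924, 0.066]
wrist_force: [0.2, 0.2, -0.2]
finger_gap: 0.0801
```

```bash
python3 go.py .528 -.135 .005
```

```text
t 20.2 pos [ 0.5287 -0.134   0.0033] tool-cm total [-0.01 -0.11 -0.18] rows>= 1 z-axis [ 0.104  0.015 -0.994] jaw [0.53 0.84 0.07] q [ 0.    0.74  0.21  2.04 -0.58  0.32  1.7 ] F [ 0.2  0.2 -0.2]
```

Emit:
{"api": "arm_command", "payload": {"steps": "0 -0.1 -0.1 0; 0 0 0 0; 0 0 0 0; 0 0 0 0; 0 0 0 0", "grip": 4.5, "grip_force": 40}}

```text
time: 20.62
tool_pos: [0.5285, -0.1353, 0.0059]
eef_rot: [0.85, 2.922, 0.067]
wrist_force: [-0.3, 0.1, -0.3]
finger_gap: 0.0567
```

Emit:
{"api": "arm_command", "payload": {"steps": "0 0 0 0; 0 0 -1 0; 0 0 -1.5 0; 0 0 -1.5 0; 0 0 -1.5 0"}}

```text
time: 21.03
tool_pos: [0.521, -0.1359, 0.062]
eef_rot: [0.852, 2.926, 0.067]
wrist_force: [-0.3, 0.5, -0.7]
finger_gap: 0.0565
```

```bash
python3 go.py .445 .1 .2; python3 pic.py scene gr2 .528 -.135 .06
```

```text
t 21.0333 pos [ 0.521  -0.1359  0.062 ] tool-cm total [ 17.99  16.77 -14.13] rows>= 7 z-axis [ 0.102  0.016 -0.995] jaw [0.53 0.84 0.07] q [-0.06  0.63  0.31  2.05 -0.53  0.44  1.66] F [-0.3  0.5 -0.7]
crop origin 270 148 scale 4
```

View pics/gr2.png

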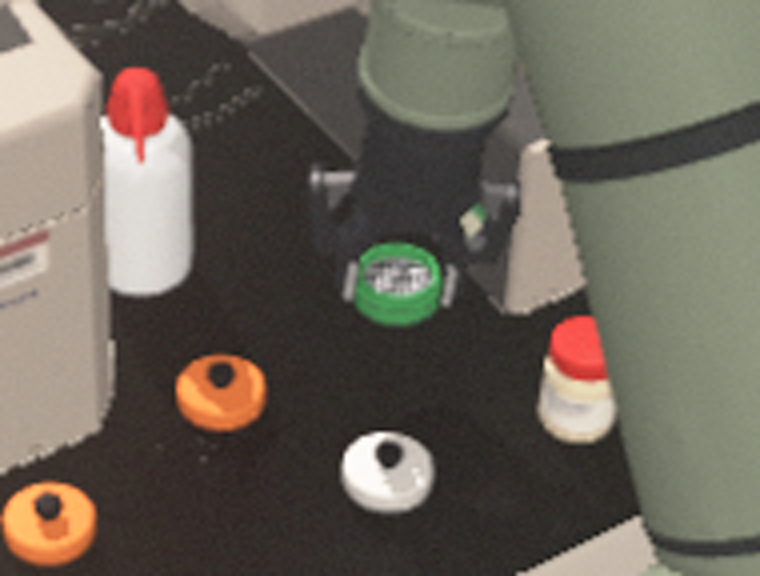

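Emit:
{"api": "arm_command", "payload": {"steps": "0.8 0.8 -2 0; 1.5 1.4 -2 0; 1.6 1.5 -1.5 0; 1.6 1.5 -1.5 0; 1.6 1.5 -1.5 0"}}

```text
time: 21.5
tool_pos: [0.4874, -0.0443, 0.1527]
eef_rot: [0.864, 2.918, 0.066]
wrist_force: [1.4, 0.5, -0.9]
finger_gap: 0.0567
```

Emit:
{"api": "arm_command", "payload": {"steps": "1.6 1.5 -1.3 0; 1.6 1.5 -1 0; 1.6 1.5 -1 0; 1.6 1.5 -0.5 0; 1.6 1.5 0 0"}}

```text
time: 21.92
tool_pos: [0.4549, 0.0665, 0.1959]
eef_rot: [0.866, 2.914, 0.075]
wrist_force: [0.7, 0.0, 0.1]
finger_gap: 0.0564
```

```bash
python3 go.py .452 .235 .18
```

```text
t 21.9167 pos [0.4549 0.0665 0.1959] tool-cm total [ 9.59 13.82  1.85] rows>= 5 z-axis [ 0.11   0.018 -0.994] jaw [0.54 0.84 0.08] q [-0.77  0.3   0.6   2.17 -0.28  0.63  1.01] F [0.7 0.  0.1]
```

Emit:
{"api": "arm_command", "payload": {"steps": "1.2 1.7 0 0; 1.2 1.7 0 0; 1.2 1.7 0 0; 1.2 1.7 0 0; 1.2 1.7 0 0"}}

```text
time: 22.33
tool_pos: [0.4481, 0.1762, 0.2007]
eef_rot: [0.866, 2.914, 0.082]
wrist_force: [-0.3, -0.1, -0.7]
finger_gap: 0.0565
```

Emit:
{"api": "arm_command", "payload": {"steps": "1.1 1.6 0.5 0; 1 1.3 0.5 0; 0.8 1 0.5 0; 0 0 0.5 0; 0 0 0 0"}}

```text
time: 22.75
tool_pos: [0.4457, 0.2321, 0.1826]
eef_rot: [0.859, 2.916, 0.088]
wrist_force: [0.8, -0.5, 0.2]
finger_gap: 0.0564
```

```bash
python3 go.py .4605 .2545 .125
```

```text
t 22.75 pos [0.4457 0.2321 0.1826] tool-cm total [0.44 2.2  5.95] rows>= 2 z-axis [ 0.112  0.027 -0.993] jaw [0.54 0.84 0.08] q [-1.07  0.4   0.57  2.08 -0.3   0.63  0.68] F [ 0.8 -0.5  0.2]
```

Emit:
{"api": "arm_command", "payload": {"steps": "0.1 0.6 1.2 0; 0.1 0.6 1.2 0; 0.1 0.5 1.2 0; 0.1 0.2 1.2 0; 0 0 0.5 0"}}

```text
time: 23.17
tool_pos: [0.4603, 0.2494, 0.13]
eef_rot: [0.865, 2.913, 0.089]
wrist_force: [0.1, 0.3, -1.1]
finger_gap: 0.0565
```

```bash
python3 go.py .4605 .2545 .09
```

```text
t 23.1667 pos [0.4603 0.2494 0.13  ] tool-cm total [0.58 0.1  3.99] rows>= 1 z-axis [ 0.114  0.027 -0.993] jaw [0.54 0.84 0.08] q [-1.    0.51  0.48  2.07 -0.38  0.53  0.73] F [ 0.1  0.3 -1.1]
```

Emit:
{"api": "arm_command", "payload": {"steps": "0.3 0.1 0.6 0; 0.1 0.1 0.6 0; 0 0 0.3 0; 0 0 0 0"}}

```text
time: 23.5
tool_pos: [0.4599, 0.2519, 0.113]
eef_rot: [0.87, 2.913, 0.086]
wrist_force: [-0.0, -0.8, -0.3]
finger_gap: 0.0565
```

```bash
python3 go.py .4605 .2545 .09; python3 pic.py scene gr3 .46 .253 .1 5
python3 - <<'E'
from m import *
p,_=manip.capture("scene")
for c,z in [("yellow",.080),("green",.125)]:
    m=mask(p,c); u,v=proj("scene",(.46,.2546,z)).astype(int); ys,xs=np.nonzero(m[v-30:v+30,u-30:u+30]); print(c,np.percentile(xs,[1,99])+u-30,np.percentile(ys,[1,99])+v-30,"axis",proj("scene",(.46,.2546,z)).round(1))
E
```

```text
t 23.5 pos [0.4599 0.2519 0.113 ] tool-cm total [0.28 0.06 2.3 ] rows>= 1 z-axis [ 0.113  0.026 -0.993] jaw [0.54 0.84 0.08] q [-0.99  0.54  0.46  2.08 -0.4   0.5   0.74] F [-0.  -0.8 -0.3]
crop origin 167 225 scale 5.0
yellow [232. 256.] [285.24 302.  ] axis [244.  289.6]
green [233.65 253.05] [266.   286.05] axis [242.2 276.9]
```

View pics/gr3.png

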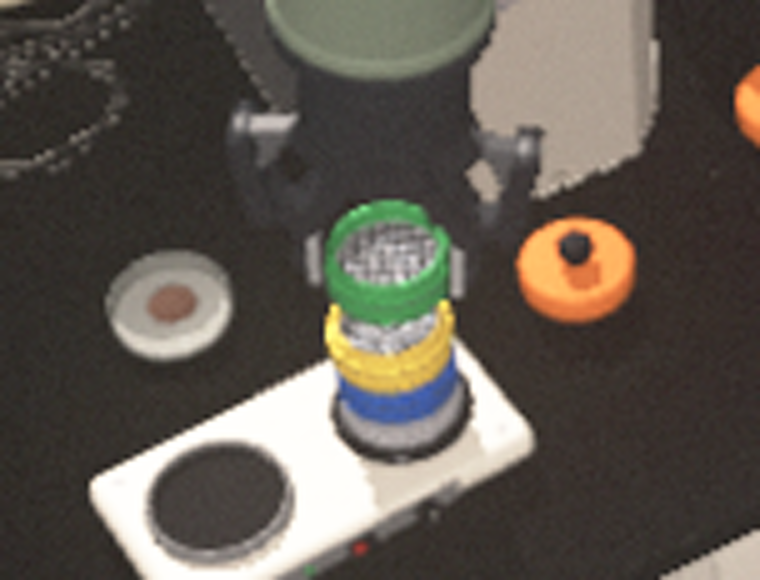

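Emit:
{"api": "arm_command", "payload": {"steps": "0.15 0.05 0.6 0; 0.1 0 0.5 0; 0 0 0.3 0; 0 0 0 0"}}

```text
time: 23.93
tool_pos: [0.4602, 0.2548, 0.0993]
eef_rot: [0.869, 2.911, 0.09]
wrist_force: [-0.3, -0.2, -0.4]
finger_gap: 0.0565
```

```bash
python3 go.py .4605 .2545 .09
```

```text
t 23.9333 pos [0.4602 0.2548 0.0993] tool-cm total [ 0.03 -0.09  0.92] rows>= 1 z-axis [ 0.115  0.028 -0.993] jaw [0.54 0.84 0.09] q [-0.97  0.56  0.43  2.08 -0.42  0.46  0.75] F [-0.3 -0.2 -0.4]
```

Emit:
{"api": "arm_command", "payload": {"steps": "0 -0.1 0.5 0; 0 0 0.4 0; 0 0 0.2 0; 0 0 0 0"}}

```text
time: 24.27
tool_pos: [0.4619, 0.255, 0.0882]
eef_rot: [0.868, 2.91, 0.094]
wrist_force: [-0.8, -0.1, 5.4]
finger_gap: 0.0564
```

```bash
python3 go.py .4605 .2545 .09
```

```text
t 24.2667 pos [0.4619 0.255  0.0882] tool-cm total [ 0.07 -0.1  -0.2 ] rows>= 1 z-axis [ 0.116  0.03  -0.993] jaw [0.54 0.84 0.09] q [-0.95  0.58  0.41  2.08 -0.44  0.44  0.77] F [-0.8 -0.1  5.4]
```

Contact at the expected height (0.088 against 0.090). I'll release and lift.

Emit:
{"api": "arm_command", "payload": {"steps": "0 0 0.1 0; 0 0 0 0; 0 0 0 0; 0 0 0 0"}}

```text
time: 24.6
tool_pos: [0.4622, 0.2551, 0.0883]
eef_rot: [0.87, 2.91, 0.097]
wrist_force: [-1.1, -0.0, 0.5]
finger_gap: 0.0568
```

Emit:
{"api": "arm_command", "payload": {"steps": "0 0 0 0; 0 0 0 0; 0 0 0 0; 0 0 0 0", "grip": 7}}

```text
time: 24.93
tool_pos: [0.4624, 0.2549, 0.0878]
eef_rot: [0.87, 2.91, 0.097]
wrist_force: [1.1, -0.3, 0.1]
finger_gap: 0.0702
```

Emit:
{"api": "arm_command", "payload": {"steps": "0 0 -1 0; 0 0 -2 0; 0 0 -4 0; 0 0 -4 0; 0 0 -4 0"}}

```text
time: 25.35
tool_pos: [0.4421, 0.2467, 0.2368]
eef_rot: [0.876, 2.915, 0.078]
wrist_force: [0.2, 0.7, 1.6]
finger_gap: 0.0701
```

```bash
python3 go.py .4605 .2545 .09; python3 tops.py green .115; python3 pic.py scene gr4 .46 .253 .1 5
```

```text
t 25.35 pos [0.4421 0.2467 0.2368] tool-cm total [ 0.04  0.54 14.81] rows>= 4 z-axis [ 0.107  0.021 -0.994] jaw [0.55 0.83 0.08] q [-1.17  0.33  0.65  2.01 -0.22  0.78  0.58] F [0.2 0.7 1.6]
n 37 ztop [0.1079 0.1125 0.1135]
plane z,slopes [ 0.109  -0.0112 -0.0191]
extent x [0.4301 0.4844] y [0.2284 0.2783]
px extents u 232 255 v 274 294
predicted seated silhouette (array([230.3, 271.2]), array([256., 296.]))
crop origin 167 225 scale 5.0
```

View pics/gr4.png

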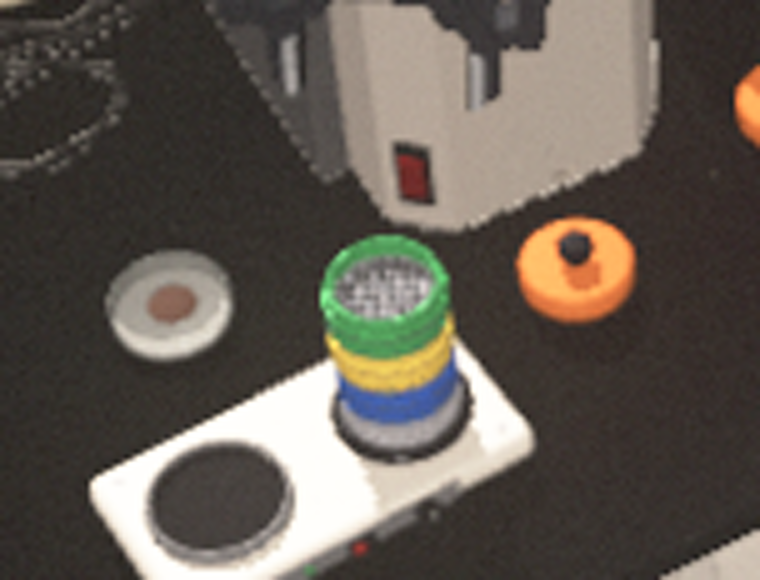

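Emit:
{"api": "arm_command", "payload": {"steps": "0 0 -4 0; 0 0 0 0; 0 0 -4 0; 0 0 0 0", "grip": 8}}

```text
time: 25.78
tool_pos: [0.4349, 0.2456, 0.3184]
eef_rot: [0.875, 2.911, 0.093]
wrist_force: [0.4, 0.5, 0.5]
finger_gap: 0.0799
```

```bash
python3 go.py .42 -.06 .15
```

```text
t 25.7833 pos [0.4349 0.2456 0.3184] tool-cm total [-14.33 -27.73  15.66] rows>= 9 z-axis [ 0.114  0.029 -0.993] jaw [0.55 0.83 0.09] q [-1.26  0.2   0.71  1.92 -0.11  0.96  0.48] F [0.4 0.5 0.5]
```

Emit:
{"api": "arm_command", "payload": {"steps": "-1 -2 0.8 0; -1 -2 0.8 0; -1 -2 0.8 0; -1 -2 0.8 0; -1 -2 0.8 0"}}

```text
time: 26.2
tool_pos: [0.4265, 0.1364, 0.277]
eef_rot: [0.866, 2.91, 0.106]
wrist_force: [0.8, 0.7, -0.2]
finger_gap: 0.08
```

Emit:
{"api": "arm_command", "payload": {"steps": "-1 -2 1 0; -1 -2 1 0; -1 -2 1 0; -1 -2 1 0; -1 -2 1 0"}}

```text
time: 26.62
tool_pos: [0.4186, 0.0219, 0.222]
eef_rot: [0.867, 2.908, 0.115]
wrist_force: [1.1, 1.1, 0.1]
finger_gap: 0.0799
```

```bash
python3 go.py .42 -.06 .15
```

```text
t 26.6167 pos [0.4186 0.0219 0.222 ] tool-cm total [-4.04 -7.5   6.81] rows>= 3 z-axis [ 0.122  0.042 -0.992] jaw [0.54 0.83 0.1 ] q [-0.86  0.18  0.78  2.24 -0.26  0.66  1.1 ] F [1.1 1.1 0.1]
```

Emit:
{"api": "arm_command", "payload": {"steps": "0 0 0 -0.12; 0 0 0 -0.12; 0 0 0 -0.12; 0 0 0 -0.12; 0 0 0 -0.12"}}

```text
time: 27.03
tool_pos: [0.4164, 0.0157, 0.2219]
eef_rot: [-0.048, 3.019, 0.06]
wrist_force: [0.1, -0.1, -0.5]
finger_gap: 0.0798
```

```bash
python3 go.py .42 -.068 .12
```

```text
t 27.0333 pos [0.4164 0.0157 0.2219] tool-cm total [ 1.13 -8.76  9.8 ] rows>= 4 z-axis [ 0.121  0.042 -0.992] jaw [-0.03  1.    0.04] q [-0.73  0.16  0.65  2.24 -0.21  0.66  1.66] F [ 0.1 -0.1 -0.5]
```

Emit:
{"api": "arm_command", "payload": {"steps": "0 0 -4 0; 0 0 0 0"}}

```text
time: 27.2
tool_pos: [0.411, 0.012, 0.2627]
eef_rot: [-0.072, 3.02, 0.055]
wrist_force: [-0.2, -0.8, 0.2]
finger_gap: 0.0797
```

```bash
python3 go.py .42 -.068 .12
```

```text
t 27.2 pos [0.411  0.012  0.2627] tool-cm total [ 1.19 -8.5  13.95] rows>= 4 z-axis [ 0.119  0.039 -0.992] jaw [-0.05  1.    0.03] q [-0.8   0.07  0.69  2.19 -0.1   0.78  1.57] F [-0.2 -0.8  0.2]
```

Emit:
{"api": "arm_command", "payload": {"steps": "0 0 4 0; 0 0 0 0"}}

```text
time: 27.37
tool_pos: [0.4173, 0.0144, 0.2246]
eef_rot: [-0.074, 3.015, 0.06]
wrist_force: [-0.4, 1.3, -0.1]
finger_gap: 0.0799
```

```bash
python3 go.py .42 -.068 .12
```

```text
t 27.3667 pos [0.4173 0.0144 0.2246] tool-cm total [ 1.43 -8.62 10.06] rows>= 4 z-axis [ 0.124  0.042 -0.991] jaw [-0.05  1.    0.04] q [-0.76  0.16  0.68  2.24 -0.21  0.66  1.69] F [-0.4  1.3 -0.1]
```

Emit:
{"api": "arm_command", "payload": {"steps": "-4 0 0 0; 0 0 0 0"}}

```text
time: 27.53
tool_pos: [0.4566, 0.016, 0.2311]
eef_rot: [-0.07, 3.018, 0.06]
wrist_force: [-1.1, 0.7, -0.0]
finger_gap: 0.08
```

```bash
python3 go.py .42 -.068 .12
```

```text
t 27.5333 pos [0.4566 0.016  0.2311] tool-cm total [ 5.36 -8.62 10.22] rows>= 4 z-axis [ 0.121  0.042 -0.992] jaw [-0.05  1.    0.04] q [-0.71  0.23  0.67  2.14 -0.27  0.71  1.75] F [-1.1  0.7 -0. ]
```

Emit:
{"api": "arm_command", "payload": {"steps": "4 0 0 0; 0 0 0 0"}}

```text
time: 27.7
tool_pos: [0.4156, 0.0126, 0.2272]
eef_rot: [-0.061, 3.021, 0.056]
wrist_force: [0.3, -1.4, -0.2]
finger_gap: 0.0799
```

```bash
python3 go.py .42 -.068 .12
```

```text
t 27.7 pos [0.4156 0.0126 0.2272] tool-cm total [ 1.16 -8.44 10.37] rows>= 4 z-axis [ 0.118  0.039 -0.992] jaw [-0.04  1.    0.03] q [-0.77  0.16  0.69  2.23 -0.2   0.68  1.68] F [ 0.3 -1.4 -0.2]
```

Emit:
{"api": "arm_command", "payload": {"steps": "0.1 -1.4 1.5 0; 0.1 -1.4 1.5 0; 0.1 -1.4 1.5 0; 0.1 -1.4 1.5 0; 0.1 -1.4 1.5 0"}}

```text
time: 28.12
tool_pos: [0.4234, -0.0524, 0.1569]
eef_rot: [-0.062, 3.012, 0.071]
wrist_force: [-0.3, 0.3, -0.2]
finger_gap: 0.0802
```

```bash
python3 go.py .4297 -.0715 .06
```

```text
t 28.1167 pos [ 0.4234 -0.0524  0.1569] tool-cm total [ 0.7  -2.37  9.58] rows>= 3 z-axis [ 0.126  0.05  -0.991] jaw [-0.04  1.    0.04] q [-0.43  0.33  0.56  2.28 -0.49  0.51  2.13] F [-0.3  0.3 -0.2]
```

Emit:
{"api": "arm_command", "payload": {"steps": "0.2 -0.6 1.3 0; 0.2 -0.6 1.3 0; 0.2 -0.6 1.3 0; 0.1 -0.3 1.3 0; 0 0 1.3 0"}}

```text
time: 28.53
tool_pos: [0.4275, -0.0719, 0.0954]
eef_rot: [-0.049, 3.006, 0.082]
wrist_force: [0.3, 0.2, 0.2]
finger_gap: 0.0797
```

```bash
python3 go.py .4297 -.0715 .04
```

```text
t 28.5333 pos [ 0.4275 -0.0719  0.0954] tool-cm total [ 0.53 -0.26  5.52] rows>= 2 z-axis [ 0.133  0.056 -0.99 ] jaw [-0.04  1.    0.05] q [-0.19  0.45  0.35  2.31 -0.69  0.35  2.36] F [0.3 0.2 0.2]
```

Emit:
{"api": "arm_command", "payload": {"steps": "0 0 -4 0; 0 0 -4 0; 0 0 -4 0; 0 0 0 0"}}

```text
time: 28.87
tool_pos: [0.4073, -0.0802, 0.2147]
eef_rot: [-0.035, 3.027, 0.088]
wrist_force: [0.7, 0.2, -0.9]
finger_gap: 0.0801
```

```bash
python3 go.py .4297 -.0715 .04
```

```text
t 28.8667 pos [ 0.4073 -0.0802  0.2147] tool-cm total [-0.25 -0.18 17.63] rows>= 5 z-axis [ 0.112  0.059 -0.992] jaw [-0.03  1.    0.06] q [-0.5   0.2   0.7   2.23 -0.33  0.68  2.04] F [ 0.7  0.2 -0.9]
```

Emit:
{"api": "arm_command", "payload": {"steps": "-4 0 0 0; -4 0 0 0; 0 0 0 0"}}

```text
time: 29.12
tool_pos: [0.4873, -0.0768, 0.2321]
eef_rot: [-0.032, 3.021, 0.098]
wrist_force: [-1.5, 0.6, -1.1]
finger_gap: 0.08
```

```bash
python3 go.py .4297 -.0715 .04
```

```text
t 29.1167 pos [ 0.4873 -0.0768  0.2321] tool-cm total [ 8.01 -0.54 18.39] rows>= 5 z-axis [ 0.118  0.066 -0.991] jaw [-0.02  1.    0.06] q [-0.45  0.32  0.67  2.05 -0.4   0.78  2.06] F [-1.5  0.6 -1.1]
```

Emit:
{"api": "arm_command", "payload": {"steps": "4 0 0 0; 4 0 0 0; 0 0 0 0"}}

```text
time: 29.37
tool_pos: [0.4068, -0.0786, 0.2256]
eef_rot: [-0.028, 3.02, 0.098]
wrist_force: [1.4, -0.6, 0.5]
finger_gap: 0.08
```

```bash
python3 go.py .4297 -.0715 .04
```

```text
t 29.3667 pos [ 0.4068 -0.0786  0.2256] tool-cm total [-0.05 -0.52 18.7 ] rows>= 5 z-axis [ 0.119  0.066 -0.991] jaw [-0.02  1.    0.06] q [-0.52  0.17  0.71  2.23 -0.31  0.7   2.01] F [ 1.4 -0.6  0.5]
```

Emit:
{"api": "arm_command", "payload": {"steps": "-4 0 0 0; 0 0 0 0; 4 0 0 0; 0 0 0 0"}}

```text
time: 29.7
tool_pos: [0.4035, -0.0782, 0.2306]
eef_rot: [-0.019, 3.02, 0.106]
wrist_force: [0.0, -0.6, 1.0]
finger_gap: 0.0799
```

```bash
python3 go.py .4297 -.0715 .04
```

```text
t 29.7 pos [ 0.4035 -0.0782  0.2306] tool-cm total [-0.33 -0.7  19.23] rows>= 5 z-axis [ 0.119  0.071 -0.99 ] jaw [-0.02  1.    0.07] q [-0.53  0.16  0.73  2.23 -0.3   0.72  1.99] F [ 0.  -0.6  1. ]
```

Emit:
{"api": "arm_command", "payload": {"steps": "0 0 0.8 0; 0 0 0.8 0; 0 0 0.8 0; 0 0 0.8 0; 0 0 0.8 0"}}

```text
time: 30.12
tool_pos: [0.4092, -0.0743, 0.193]
eef_rot: [-0.015, 3.014, 0.114]
wrist_force: [0.7, 0.6, 0.0]
finger_gap: 0.0797
```

```bash
python3 go.py .4297 -.0715 .04
```

```text
t 30.1167 pos [ 0.4092 -0.0743  0.193 ] tool-cm total [-0.11 -0.89 15.41] rows>= 4 z-axis [ 0.125  0.076 -0.989] jaw [-0.01  1.    0.07] q [-0.45  0.24  0.67  2.26 -0.44  0.62  2.12] F [0.7 0.6 0. ]
```

Emit:
{"api": "arm_command", "payload": {"steps": "0.2 0 0.8 0; 0.2 0 0.8 0; 0 0 0.8 0; 0 0 0.8 0; 0 0 0.8 0"}}

```text
time: 30.53
tool_pos: [0.4114, -0.0714, 0.1498]
eef_rot: [-0.01, 3.015, 0.115]
wrist_force: [-0.7, -0.2, -0.1]
finger_gap: 0.0802
```

```bash
python3 go.py .4297 -.0715 .04
```

```text
t 30.5333 pos [ 0.4114 -0.0714  0.1498] tool-cm total [-0.46 -0.86 11.09] rows>= 3 z-axis [ 0.123  0.076 -0.989] jaw [-0.01  1.    0.08] q [-0.36  0.34  0.56  2.3  -0.58  0.51  2.25] F [-0.7 -0.2 -0.1]
```

Emit:
{"api": "arm_command", "payload": {"steps": "0 0 -4 0; 0 0 -4 0; 0 0 0 0"}}

```text
time: 30.78
tool_pos: [0.3997, -0.0796, 0.2249]
eef_rot: [-0.0, 3.033, 0.107]
wrist_force: [0.2, -0.6, 0.4]
finger_gap: 0.0799
```

```bash
python3 go.py .4297 -.0715 .04
```

```text
t 30.7833 pos [ 0.3997 -0.0796  0.2249] tool-cm total [-1.01 -0.51 18.71] rows>= 5 z-axis [ 0.107  0.071 -0.992] jaw [-0.    1.    0.07] q [-0.54  0.17  0.75  2.23 -0.32  0.72  2.01] F [ 0.2 -0.6  0.4]
```

Emit:
{"api": "arm_command", "payload": {"steps": "0 0 0.9 0; 0 0 0.9 0; 0 0 0.9 0; 0 0 0.9 0; 0 0 0.9 0"}}

```text
time: 31.2
tool_pos: [0.4073, -0.0751, 0.1777]
eef_rot: [-0.001, 3.028, 0.111]
wrist_force: [0.4, 0.3, 0.2]
finger_gap: 0.0798
```

Emit:
{"api": "arm_command", "payload": {"steps": "0 0 0.9 0; 0 0 0.9 0; 0 0 0.9 0; 0 0 -4 0; 0 0 -4 0"}}

```text
time: 31.62
tool_pos: [0.3972, -0.0796, 0.2152]
eef_rot: [0.008, 3.054, 0.102]
wrist_force: [0.4, 0.6, 1.9]
finger_gap: 0.0799
```

Emit:
{"api": "arm_command", "payload": {"steps": "0 0 0.9 0; 0 0 0.9 0; 0 0 0.9 0; 0 0 0.9 0; 0 0 0.9 0"}}

```text
time: 32.03
tool_pos: [0.4037, -0.0763, 0.1695]
eef_rot: [0.008, 3.048, 0.104]
wrist_force: [0.6, -0.5, 0.1]
finger_gap: 0.0801
```

Emit:
{"api": "arm_command", "payload": {"steps": "0 0 0.9 0; 0 0 0.9 0; 0 0 0.9 0; 0 0 -4 0; 0 0 -4 0"}}

```text
time: 32.45
tool_pos: [0.3932, -0.0809, 0.205]
eef_rot: [0.019, 3.078, 0.095]
wrist_force: [0.6, 0.8, 1.0]
finger_gap: 0.0798
```

```bash
python3 go.py .4297 -.0715 .04
```

```text
t 32.45 pos [ 0.3932 -0.0809  0.205 ] tool-cm total [-2.6  -0.05 16.72] rows>= 5 z-axis [ 0.063  0.061 -0.996] jaw [0.01 1.   0.06] q [-0.55  0.24  0.78  2.24 -0.37  0.71  2.06] F [0.6 0.8 1. ]
```

Emit:
{"api": "arm_command", "payload": {"steps": "-0.3 0 0.9 0; -0.3 0 0.9 0; -0.3 0 0.9 0; -0.3 0 0.9 0; -0.3 0 0.9 0"}}

```text
time: 32.87
tool_pos: [0.4129, -0.0781, 0.1578]
eef_rot: [0.02, 3.075, 0.097]
wrist_force: [0.2, -0.1, 0.7]
finger_gap: 0.08
```

Emit:
{"api": "arm_command", "payload": {"steps": "-0.3 0 0.9 0; -0.3 0 0.9 0; -0.3 0 0.9 0; 0 0 -4 0; 0 0 -4 0"}}

```text
time: 33.28
tool_pos: [0.4128, -0.0828, 0.1915]
eef_rot: [0.032, 3.107, 0.09]
wrist_force: [0.3, -0.1, 1.7]
finger_gap: 0.0799
```

```bash
python3 go.py .4297 -.0715 .04
```

```text
t 33.2833 pos [ 0.4128 -0.0828  0.1915] tool-cm total [-1.17  0.27 15.23] rows>= 4 z-axis [ 0.034  0.058 -0.998] jaw [0.02 1.   0.06] q [-0.51  0.33  0.76  2.19 -0.44  0.74  2.1 ] F [ 0.3 -0.1  1.7]
```

Emit:
{"api": "arm_command", "payload": {"steps": "0 0 0.9 0; 0 0 0.9 0; 0 0 0.9 0; 0 0 0.9 0; 0 0 0.9 0"}}

```text
time: 33.7
tool_pos: [0.4148, -0.0811, 0.1404]
eef_rot: [0.037, 3.109, 0.091]
wrist_force: [0.3, -0.5, 0.2]
finger_gap: 0.0801
```

```bash
python3 go.py .4297 -.0715 .04
```

```text
t 33.7 pos [ 0.4148 -0.0811  0.1404] tool-cm total [-1.15  0.41 10.12] rows>= 3 z-axis [ 0.032  0.058 -0.998] jaw [0.02 1.   0.06] q [-0.41  0.43  0.66  2.23 -0.57  0.62  2.22] F [ 0.3 -0.5  0.2]
```

Emit:
{"api": "arm_command", "payload": {"steps": "-0.2 0 0.9 0.1; -0.2 0 0.9 0.1; -0.2 0 0.9 0.1; -0.1 0.2 0.9 0; 0 0 0.9 0"}}

```text
time: 34.12
tool_pos: [0.4178, -0.08, 0.081]
eef_rot: [0.542, 3.086, 0.091]
wrist_force: [0.3, -0.0, 0.7]
finger_gap: 0.0799
```

Emit:
{"api": "arm_command", "payload": {"steps": "0 0 0.9 0; 0 0 0.9 0; 0 0 0.9 0; 0 0 0.9 0; 0 0 0 0"}}

```text
time: 34.53
tool_pos: [0.4091, -0.0805, 0.0294]
eef_rot: [-0.557, -3.077, -0.083]
wrist_force: [-0.1, 0.3, 0.5]
finger_gap: 0.0797
```

```bash
python3 go.py .4297 -.0715 .003;python3 pic.py scene l1 .43 -.07 .03
```

```text
t 34.5333 pos [ 0.4091 -0.0805  0.0294] tool-cm total [-1.67  1.43  2.67] rows>= 1 z-axis [-0.004  0.054 -0.999] jaw [0.35 0.94 0.05] q [-0.25  0.66  0.46  2.27 -0.91  0.42  2.2 ] F [-0.1  0.3  0.5]
crop origin 270 188 scale 4
```

View pics/l1.png

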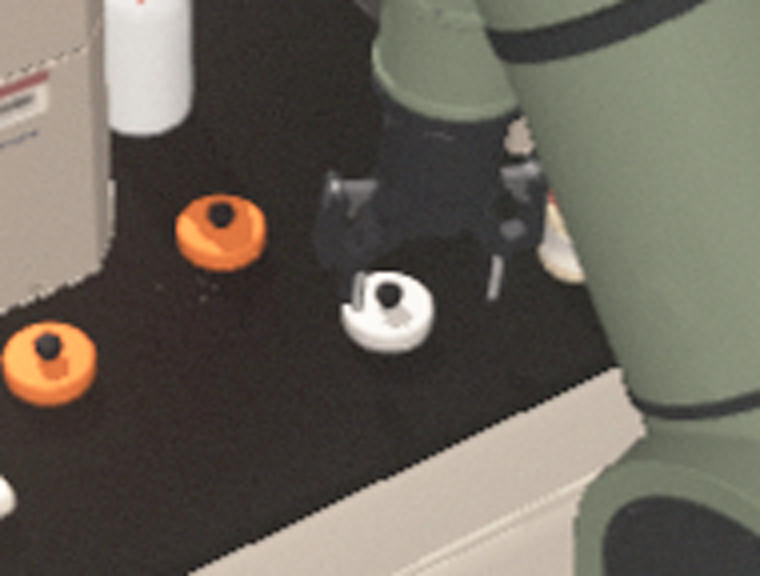

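Emit:
{"api": "arm_command", "payload": {"steps": "-0.8 0.7 0 0; -0.8 0.7 0 0; 0 0 0 0"}}

```text
time: 34.83
tool_pos: [0.4292, -0.0738, 0.0286]
eef_rot: [-0.563, -3.072, -0.081]
wrist_force: [0.7, 0.9, -0.0]
finger_gap: 0.0801
```

```bash
python3 go.py .4297 -.0715 .003
```

```text
t 34.8333 pos [ 0.4292 -0.0738  0.0286] tool-cm total [-0.04  0.11  2.57] rows>= 1 z-axis [-0.007  0.054 -0.998] jaw [0.36 0.93 0.05] q [-0.29  0.69  0.48  2.23 -0.89  0.46  2.15] F [ 0.7  0.9 -0. ]
```

Emit:
{"api": "arm_command", "payload": {"steps": "-0.1 0.1 0.8 0; -0.1 0 0.8 0; 0 0 0.6 0; 0 0 0.3 0; 0 0 0 0"}}

```text
time: 35.25
tool_pos: [0.4327, -0.071, 0.0012]
eef_rot: [-0.559, -3.075, -0.081]
wrist_force: [0.8, -0.3, 0.5]
finger_gap: 0.08
```

```bash
python3 go.py .4297 -.0715 .003;python3 pic.py scene l2 .43 -.07 .03
```

```text
t 35.25 pos [ 0.4327 -0.071   0.0012] tool-cm total [ 0.26 -0.15 -0.18] rows>= 1 z-axis [-0.006  0.054 -0.999] jaw [0.35 0.93 0.05] q [-0.24  0.73  0.41  2.22 -0.95  0.4   2.2 ] F [ 0.8 -0.3  0.5]
crop origin 270 188 scale 4
```

View pics/l2.png

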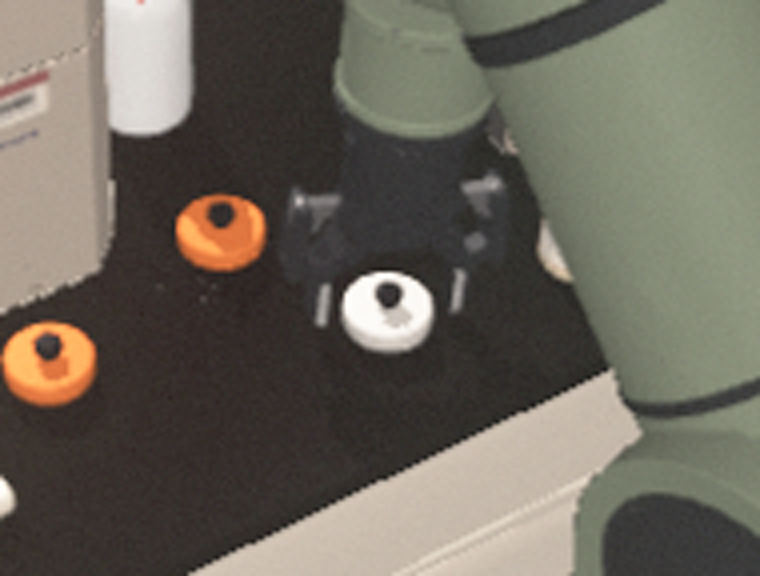

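Emit:
{"api": "arm_command", "payload": {"steps": "0.2 -0.1 -0.2 0; 0 0 0 0"}}

```text
time: 35.47
tool_pos: [0.4299, -0.0717, 0.0037]
eef_rot: [-0.561, -3.074, -0.081]
wrist_force: [0.4, -0.1, -0.6]
finger_gap: 0.0798
```

Emit:
{"api": "arm_command", "payload": {"steps": "0 0 0 0; 0 0 0 0; 0 0 0 0; 0 0 0 0; 0 0 0 0", "grip": 4.5, "grip_force": 40}}

```text
time: 35.88
tool_pos: [0.4302, -0.0718, 0.005]
eef_rot: [-0.561, -3.076, -0.082]
wrist_force: [-0.3, 0.1, -0.3]
finger_gap: 0.0563
```

Emit:
{"api": "arm_command", "payload": {"steps": "0 0 0 0; 0 0 -1 0; 0 0 -1.2 0; 0 0 -1.2 0; 0 0 -1.2 0"}}

```text
time: 36.3
tool_pos: [0.4291, -0.0744, 0.0509]
eef_rot: [-0.561, -3.072, -0.081]
wrist_force: [0.8, 0.8, -0.8]
finger_gap: 0.0563
```

```bash
python3 go.py .43 .1 .22;python3 pic.py scene l3 .43 -.07 .06
```

```text
t 36.3 pos [ 0.4291 -0.0744  0.0509] tool-cm total [  6.52  17.13 -15.95] rows>= 6 z-axis [-0.008  0.054 -0.998] jaw [0.35 0.93 0.05] q [-0.33  0.65  0.55  2.22 -0.84  0.51  2.1 ] F [ 0.8  0.8 -0.8]
crop origin 271 180 scale 4
```

View pics/l3.png

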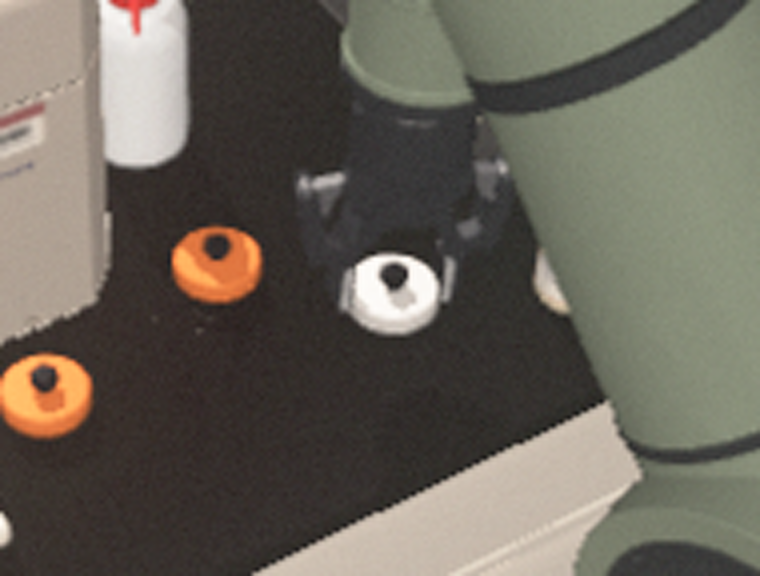

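Emit:
{"api": "arm_command", "payload": {"steps": "0.5 0.8 -1.5 0; 0.6 1.2 -1.5 0; 0.6 1.5 -1.5 0; 0.6 1.6 -1.5 0; 0.6 1.6 -1.5 0"}}

```text
time: 36.77
tool_pos: [0.4256, -0.0066, 0.1324]
eef_rot: [-0.571, -3.07, -0.078]
wrist_force: [1.1, 0.7, -0.1]
finger_gap: 0.0562
```

Emit:
{"api": "arm_command", "payload": {"steps": "0.5 1.6 -1.2 0; 0.5 1.6 -1.2 0; 0.5 1.6 -1.2 0; 0.5 1.6 -1.2 0; 0.5 1.6 -1.2 0"}}

```text
time: 37.18
tool_pos: [0.4308, 0.0782, 0.1995]
eef_rot: [-0.571, -3.07, -0.079]
wrist_force: [0.4, -0.2, -0.5]
finger_gap: 0.0567
```

```bash
python3 go.py .450 .24 .20
```

```text
t 37.1833 pos [0.4308 0.0782 0.1995] tool-cm total [ 4.01 15.77  0.79] rows>= 4 z-axis [-0.008  0.053 -0.999] jaw [0.36 0.93 0.05] q [-0.99  0.41  0.93  2.13 -0.53  0.83  1.48] F [ 0.4 -0.2 -0.5]
```

Emit:
{"api": "arm_command", "payload": {"steps": "0.5 1.9 0 0; 0.5 1.9 0 0; 0.5 1.9 0 0; 0.5 1.9 0 0; 0.5 1.9 0 0"}}

```text
time: 37.6
tool_pos: [0.4419, 0.1816, 0.2068]
eef_rot: [-0.569, -3.073, -0.086]
wrist_force: [-0.6, -0.7, -1.4]
finger_gap: 0.0564
```

Emit:
{"api": "arm_command", "payload": {"steps": "0.4 1.6 0 0; 0.4 1.5 0 0; 0.3 1.2 0 0; 0.2 0.5 0 0; 0 0 0 0"}}

```text
time: 38.02
tool_pos: [0.4463, 0.2381, 0.2083]
eef_rot: [-0.559, -3.074, -0.086]
wrist_force: [0.1, 0.9, -0.0]
finger_gap: 0.0566
```

```bash
python3 go.py .4605 .2545 .15
```

```text
t 38.0167 pos [0.4463 0.2381 0.2083] tool-cm total [-0.9   1.73  5.9 ] rows>= 2 z-axis [-0.006  0.057 -0.998] jaw [0.35 0.93 0.05] q [-1.22  0.5   0.9   1.98 -0.58  0.9   1.2 ] F [ 0.1  0.9 -0. ]
```

Emit:
{"api": "arm_command", "payload": {"steps": "-0.3 0.5 1 0; -0.3 0.5 1 0; -0.2 0.4 1 0; -0.1 0.2 1 0; 0 0 1 0"}}

```text
time: 38.43
tool_pos: [0.4622, 0.2518, 0.155]
eef_rot: [-0.564, -3.074, -0.088]
wrist_force: [0.0, 0.1, -0.8]
finger_gap: 0.0566
```

```bash
python3 go.py .4605 .2545 .15; python3 pic.py scene l4 .46 .253 .12 5
```

```text
t 38.4333 pos [0.4622 0.2518 0.155 ] tool-cm total [0.25 0.17 0.51] rows>= 1 z-axis [-0.005  0.058 -0.998] jaw [0.35 0.93 0.05] q [-1.14  0.6   0.81  1.98 -0.68  0.82  1.27] F [ 0.   0.1 -0.8]
crop origin 167 220 scale 5.0
```

View pics/l4.png

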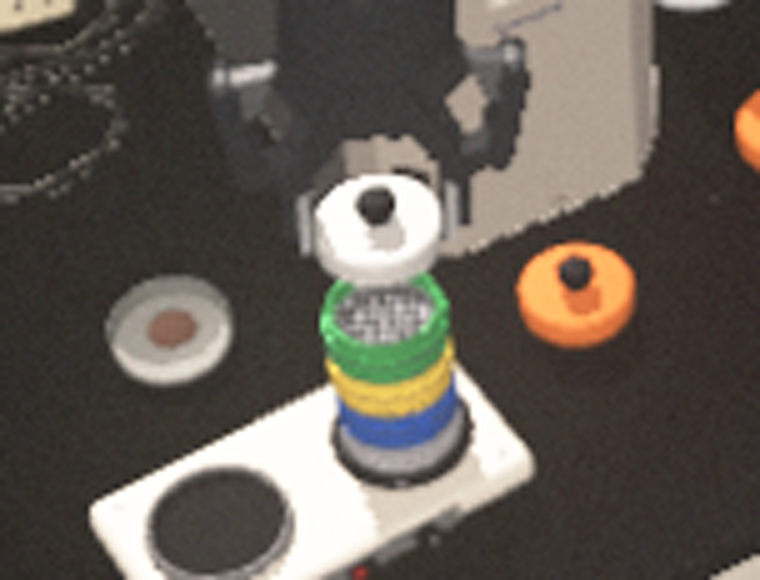

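Emit:
{"api": "arm_command", "payload": {"steps": "0.15 0 0.7 0; 0.05 0 0.7 0; 0 0 0.7 0; 0 0 0.5 0; 0 0 0 0"}}

```text
time: 38.9
tool_pos: [0.4584, 0.2523, 0.1234]
eef_rot: [-0.566, -3.071, -0.082]
wrist_force: [0.8, -0.2, -1.9]
finger_gap: 0.0563
```

```bash
python3 go.py .4605 .2545 .112
```

```text
t 38.9 pos [0.4584 0.2523 0.1234] tool-cm total [-0.15  0.22  1.15] rows>= 1 z-axis [-0.008  0.055 -0.998] jaw [0.36 0.93 0.05] q [-1.11  0.65  0.76  2.   -0.73  0.76  1.3 ] F [ 0.8 -0.2 -1.9]
```

Emit:
{"api": "arm_command", "payload": {"steps": "-0.15 0.15 0.3 0; 0 0 0.3 0; 0 0 0.3 0; 0 0 0.2 0; 0 0 0 0"}}

```text
time: 39.32
tool_pos: [0.461, 0.2543, 0.112]
eef_rot: [-0.566, -3.072, -0.084]
wrist_force: [-0.1, -0.2, -0.7]
finger_gap: 0.0563
```

```bash
python3 go.py .4605 .2545 .112
```

```text
t 39.3167 pos [0.461  0.2543 0.112 ] tool-cm total [ 0.06 -0.    0.  ] rows>= 1 z-axis [-0.007  0.056 -0.998] jaw [0.36 0.93 0.05] q [-1.1   0.66  0.74  2.   -0.75  0.74  1.32] F [-0.1 -0.2 -0.7]
```

Emit:
{"api": "arm_command", "payload": {"steps": "0 0 0.2 0; 0 0 0.15 0; 0 0 0 0"}}

```text
time: 39.57
tool_pos: [0.463, 0.255, 0.1117]
eef_rot: [-0.567, -3.074, -0.092]
wrist_force: [-1.0, -0.5, -0.5]
finger_gap: 0.0563
```

Emit:
{"api": "arm_command", "payload": {"steps": "0 0 0 0; 0 0 0 0; 0 0 0 0; 0 0 0 0", "grip": 7}}

```text
time: 39.9
tool_pos: [0.4633, 0.2552, 0.1123]
eef_rot: [-0.567, -3.075, -0.094]
wrist_force: [0.3, -0.6, 0.8]
finger_gap: 0.0703
```

Emit:
{"api": "arm_command", "payload": {"steps": "0 0 -1 0; 0 0 -1.5 0; 0 0 -2 0; 0 0 -2 0; 0 0 -2 0"}}

```text
time: 40.32
tool_pos: [0.4617, 0.2482, 0.1989]
eef_rot: [-0.569, -3.07, -0.084]
wrist_force: [0.1, 0.9, -0.7]
finger_gap: 0.0699
```

```bash
python3 go.py .42 -.05 .2; python3 pic.py scene l5 .46 .253 .12 5
python3 - <<'E'
from m import *
ps,_=manip.capture("scene")
e=cen("scene",ps,"white",(.46,.2546,.120),16); print(e)
th=np.linspace(0,6.283,200)
pts=np.array([proj("scene",(.46+.029*np.cos(a),.2546+.029*np.sin(a),z)) for z in(.107+.020,.107+.008) for a in th]); print("pred",pts.min(0),pts.max(0),"knob top",proj("scene",(.46,.2546,.143)))
u,v=243,270
m=mask(ps,"white"); k=np.zeros(m.shape,np.uint8); cv2.circle(k,(int(e[0][0]),int(e[0][1])),18,1,-1); ys,xs=np.nonzero(m&(k>0)); print(xs.min(),xs.max(),ys.min(),ys.max())
E
```

```text
t 40.3167 pos [0.4617 0.2482 0.1989] tool-cm total [ -6.75 -29.29  -1.74] rows>= 8 z-axis [-0.008  0.056 -0.998] jaw [0.36 0.93 0.05] q [-1.19  0.55  0.88  1.94 -0.61  0.91  1.21] F [ 0.1  0.9 -0.7]
crop origin 167 220 scale 5.0
(array([243.1171875 , 277.36300659]), (23.633291244506836, 26.829933166503906))
pred [229.3559615  266.89320312] [255.28478875 289.46448615] knob top [241.5104792  271.63292275]
230 259 259 290
```

View pics/l5.png

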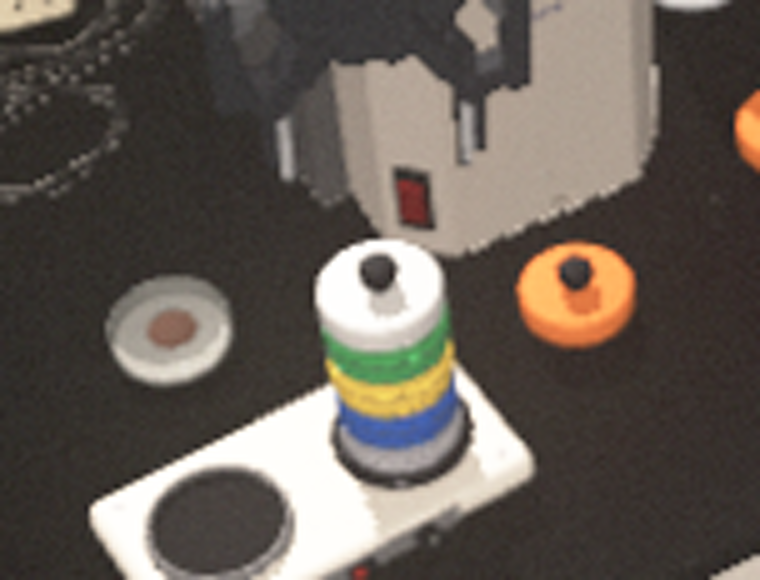

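```bash
python3 - <<'E'
from m import *
ps,_=manip.capture("scene"); pt,_=manip.capture("top")
def well(n,p):
    u,v=proj(n,(.45,.351,.031)); g=cv2.cvtColor(p,cv2.COLOR_RGB2GRAY); k=np.zeros(g.shape,np.uint8); cv2.circle(k,(int(u),int(v)),20,1,-1)
    m=((g<75)&(k>0)).astype(np.uint8); c,_=cv2.findContours(m,cv2.RETR_EXTERNAL,cv2.CHAIN_APPROX_NONE); c=max(c,key=len); return cv2.fitEllipse(c)
for n,p in(("scene",ps),("top",pt)):
    e=well(n,p); print(n,np.round(e[0],1),np.round(e[1],1),"at .025",ray(n,e[0],.025).round(4),"at .031",ray(n,e[0],.031).round(4))
a=cen("top",pt,"red",(.417,-.217,.07),16);b=cen("scene",ps,"red",(.417,-.217,.065),16);print(a,b,ray("top",a[0],.07),b and tri("top","scene",a[0],b[0]))
E
python3 go.py .41 -.05 .2
```

```text
scene [210.  324.3] [18.4 25.1] at .025 [0.4497 0.3521 0.025 ] at .031 [0.4451 0.3532 0.031 ]
t 40.5167 pos [0.4619 0.2489 0.1981] tool-cm total [ -5.81 -29.72  -1.87] rows>= 8 z-axis [-0.007  0.057 -0.998] jaw [0.36 0.93 0.05] q [-1.19  0.55  0.87  1.94 -0.61  0.9   1.21] F [-0.9  0.1 -0.9]Traceback (most recent call last):
  File "<stdin>", line 7, in <module>
  File "<stdin>", line 5, in well
ValueError: max() iterable argument is empty
```

Emit:
{"api": "arm_command", "payload": {"steps": "0 0 -2 0; -0.4 -2 0 0.05; -0.5 -2.4 0 0.05; -0.5 -2.4 0 0.05; -0.5 -2.4 0 0.05", "grip": 8}}

```text
time: 40.93
tool_pos: [0.4379, 0.1576, 0.2108]
eef_rot: [-0.867, -2.992, -0.076]
wrist_force: [1.1, -0.7, -0.1]
finger_gap: 0.0801
```

Emit:
{"api": "arm_command", "payload": {"steps": "-0.8 -2.3 0.2 0; -0.8 -2.3 0.2 0; -0.8 -2.3 0.2 0; -0.8 -2.3 0.2 0; -0.8 -2.3 0.2 0"}}

```text
time: 41.35
tool_pos: [0.4051, 0.0347, 0.1918]
eef_rot: [-0.87, -2.988, -0.069]
wrist_force: [0.6, -0.6, -0.3]
finger_gap: 0.0802
```

```bash
python3 go.py .405 -.21 .16
```

```text
t 41.35 pos [0.4051 0.0347 0.1918] tool-cm total [-13.22 -20.74   1.93] rows>= 7 z-axis [-0.016  0.051 -0.999] jaw [0.54 0.84 0.03] q [-0.96  0.4   0.99  2.21 -0.54  0.8   1.4 ] F [ 0.6 -0.6 -0.3]
```

Emit:
{"api": "arm_command", "payload": {"steps": "-1.5 -2 0.2 0; -1.5 -2 0.2 0; -1.3 -2 0.2 0; -1.3 -2 0.2 0; -1.3 -2 0.2 0"}}

```text
time: 41.77
tool_pos: [0.4053, -0.091, 0.1724]
eef_rot: [-0.866, -2.983, -0.067]
wrist_force: [0.3, -0.6, 0.4]
finger_gap: 0.0801
```

```bash
python3 go.py .413 -.215 .13
```

```text
t 41.7667 pos [ 0.4053 -0.091   0.1724] tool-cm total [ -7.47 -10.19   3.58] rows>= 4 z-axis [-0.022  0.051 -0.998] jaw [0.54 0.84 0.03] q [-0.58  0.45  0.91  2.19 -0.57  0.79  1.73] F [ 0.3 -0.6  0.4]
```

Emit:
{"api": "arm_command", "payload": {"steps": "-1.5 -2 0.4 0; -1.5 -2 0.5 0; -1.5 -2 0.5 0; -1.5 -2 0.5 0; -1 -1.5 0.5 0"}}

```text
time: 42.18
tool_pos: [0.4102, -0.2134, 0.1381]
eef_rot: [-0.865, -2.977, -0.066]
wrist_force: [0.4, -0.7, -0.2]
finger_gap: 0.0801
```

```bash
python3 go.py .417 -.2175 .11; python3 pic.py top j0 .417 -.217 .07 4
```

```text
t 42.1833 pos [ 0.4102 -0.2134  0.1381] tool-cm total [-0.94 -0.07  2.77] rows>= 1 z-axis [-0.027  0.052 -0.998] jaw [0.54 0.84 0.03] q [-0.2   0.58  0.8   2.09 -0.63  0.79  2.02] F [ 0.4 -0.7 -0.2]
crop origin 279 220 scale 4.0
```

View pics/j0.png

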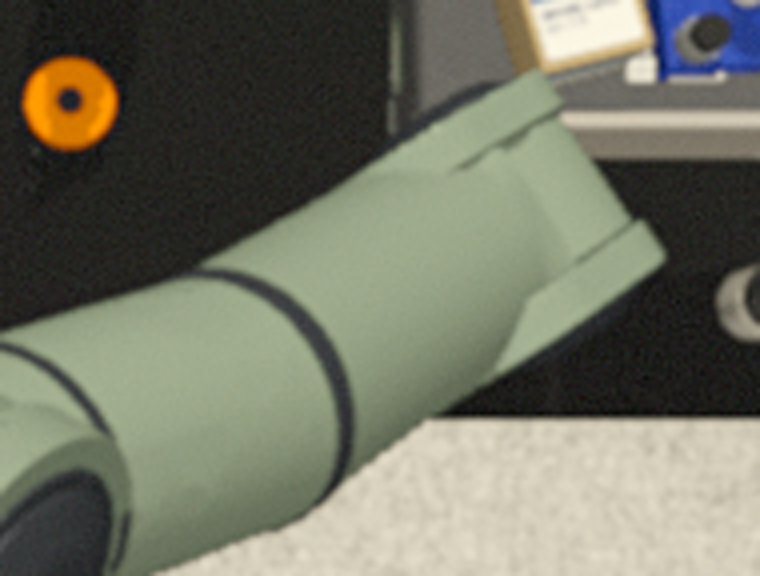

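```bash
python3 pic.py scene j1 .45 -.2 .15 3
```

```text
crop origin 280 107 scale 3.0
```

View pics/j1.png

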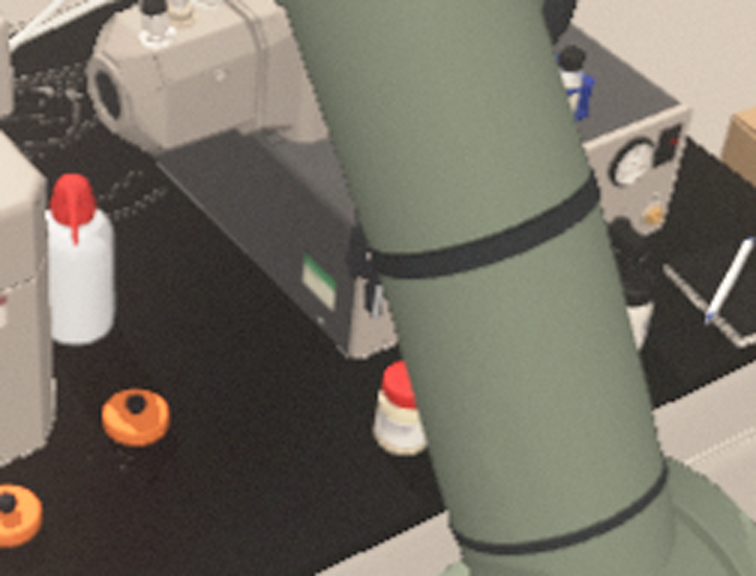

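```bash
python3 - <<'E'
from h import *
p,d=manip.capture("top"); W=cloud("top",d)
for (x,y) in [(540,90),(600,170),(640,240),(480,100),(500,200),(430,130),(560,330),(500,370)]:
    u,v=279+x//4,220+y//4; print((x,y),W[v,u].round(3))
E
python3 go.py .417 -.2175 .11
```

```text
(540, 90) [ 0.48  -0.247  0.5  ]
(600, 170) [ 0.502 -0.371 -0.   ]
(640, 240) [ 0.409 -0.291  0.497]
(480, 100) [ 0.469 -0.214  0.535]
(500, 200) [ 0.422 -0.218  0.555]
(430, 130) [ 0.454 -0.187  0.556]
(560, 330) [ 0.366 -0.243  0.552]
(500, 370) [ 0.349 -0.217  0.551]
t 42.3333 pos [ 0.4097 -0.2125  0.1382] tool-cm total [-1.03 -0.11  2.77] rows>= 1 z-axis [-0.028  0.052 -0.998] jaw [0.54 0.84 0.03] q [-0.2   0.58  0.8   2.09 -0.63  0.79  2.02] F [-0.1  1.3  0.1]
```

Emit:
{"api": "arm_command", "payload": {"steps": "-0.5 0 0.9 0; -0.4 0 0.9 0; 0 0 0.9 0; 0 0 0 0"}}

```text
time: 42.67
tool_pos: [0.4172, -0.2131, 0.1075]
eef_rot: [-0.863, -2.975, -0.068]
wrist_force: [-1.2, 0.2, 0.5]
finger_gap: 0.0799
```

```bash
python3 go.py .417 -.2175 .11
```

```text
t 42.6667 pos [ 0.4172 -0.2131  0.1075] tool-cm total [-0.21 -0.38 -0.27] rows>= 1 z-axis [-0.029  0.054 -0.998] jaw [0.54 0.84 0.03] q [-0.16  0.63  0.74  2.09 -0.69  0.74  2.06] F [-1.2  0.2  0.5]
```

```bash
python3 go.py .417 -.2175 .025
```

```text
t 42.6667 pos [ 0.4172 -0.2131  0.1075] tool-cm total [-0.66 -0.63  8.21] rows>= 3 z-axis [-0.029  0.054 -0.998] jaw [0.54 0.84 0.03] q [-0.16  0.63  0.74  2.09 -0.69  0.74  2.06] F [-1.2  0.2  0.5]
```

Emit:
{"api": "arm_command", "payload": {"steps": "-0.2 -0.3 0.8 0; -0.2 -0.3 0.8 0; -0.1 -0.1 0.9 0; 0 0 0.9 0; 0 0 0.9 0"}}

```text
time: 43.08
tool_pos: [0.4168, -0.2188, 0.0605]
eef_rot: [-0.86, -2.976, -0.068]
wrist_force: [0.4, 0.2, -0.9]
finger_gap: 0.0798
```

```bash
python3 go.py .417 -.2175 .025
```

```text
t 43.0833 pos [ 0.4168 -0.2188  0.0605] tool-cm total [-0.13  0.01  3.55] rows>= 1 z-axis [-0.029  0.054 -0.998] jaw [0.53 0.85 0.03] q [-0.08  0.7   0.65  2.11 -0.78  0.65  2.14] F [ 0.4  0.2 -0.9]
```

Emit:
{"api": "arm_command", "payload": {"steps": "-0.1 0 0.9 0; 0 0 0.9 0; 0 0 0.9 0; 0 0 0.7 0; 0 0 0 0"}}

```text
time: 43.5
tool_pos: [0.4155, -0.2168, 0.0207]
eef_rot: [-0.86, -2.974, -0.068]
wrist_force: [-0.4, 0.5, -0.9]
finger_gap: 0.0798
```

```bash
python3 go.py .417 -.2175 .025
```

```text
t 43.5 pos [ 0.4155 -0.2168  0.0207] tool-cm total [-0.14  0.04 -0.44] rows>= 1 z-axis [-0.031  0.055 -0.998] jaw [0.53 0.84 0.03] q [-0.02  0.77  0.56  2.12 -0.85  0.57  2.2 ] F [-0.4  0.5 -0.9]
```

Emit:
{"api": "arm_command", "payload": {"steps": "0 0 0 0; 0 0 0 0; 0 0 0 0; 0 0 0 0; 0 0 0 0", "grip": 4, "grip_force": 40}}

```text
time: 43.92
tool_pos: [0.4159, -0.2172, 0.0215]
eef_rot: [-0.86, -2.975, -0.069]
wrist_force: [0.1, -0.7, -1.3]
finger_gap: 0.0483
```

Emit:
{"api": "arm_command", "payload": {"steps": "0 0 0 0; 0 0 -1 0; 0 0 -1.2 0; 0 0 -1.4 0; 0 0 -1.4 0"}}

```text
time: 44.33
tool_pos: [0.4163, -0.2197, 0.0736]
eef_rot: [-0.86, -2.971, -0.069]
wrist_force: [-0.6, -0.4, -1.3]
finger_gap: 0.0482
```

```bash
python3 go.py .41 .1 .2; python3 pic.py scene j2 .45 -.2 .1 3
```

```text
t 44.3333 pos [ 0.4163 -0.2197  0.0736] tool-cm total [ 18.29  27.03 -10.8 ] rows>= 9 z-axis [-0.033  0.056 -0.998] jaw [0.53 0.84 0.03] q [-0.1   0.69  0.68  2.1  -0.75  0.68  2.12] F [-0.6 -0.4 -1.3]
crop origin 278 122 scale 3.0
```

View pics/j2.png

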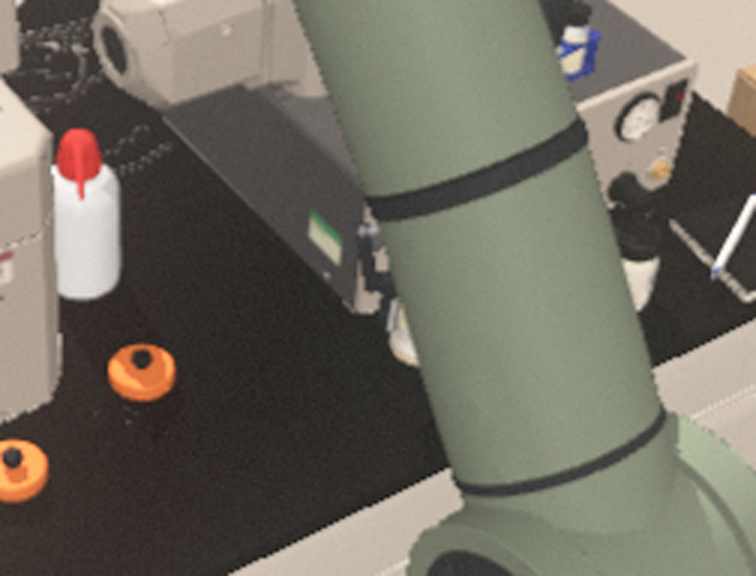

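Emit:
{"api": "arm_command", "payload": {"steps": "0.8 1.2 -1.6 0; 1 1.5 -1.6 0; 1.1 1.7 -1.4 0; 1.1 1.7 -1.4 0; 1.1 1.7 -1.4 0"}}

```text
time: 44.8
tool_pos: [0.4167, -0.1321, 0.159]
eef_rot: [-0.873, -2.971, -0.066]
wrist_force: [0.2, 0.6, -0.9]
finger_gap: 0.0479
```

Emit:
{"api": "arm_command", "payload": {"steps": "1.1 1.7 -1.2 0; 1.1 1.8 -1.2 0; 1.1 1.8 -1.2 0; 1.1 1.8 -1 0; 1.1 1.8 -1 0"}}

```text
time: 45.22
tool_pos: [0.4188, -0.0263, 0.2256]
eef_rot: [-0.877, -2.969, -0.07]
wrist_force: [-0.3, -0.2, -1.4]
finger_gap: 0.048
```

Emit:
{"api": "arm_command", "payload": {"steps": "1.1 1.8 -1 0; 1.1 1.8 -0.8 0; 1 1.8 -0.5 0; 1 1.8 0 0; 1 1.8 0 0"}}

```text
time: 45.63
tool_pos: [0.4236, 0.0811, 0.2593]
eef_rot: [-0.878, -2.969, -0.078]
wrist_force: [1.1, -0.3, -1.3]
finger_gap: 0.0479
```

```bash
python3 go.py .435 .25 .225
```

```text
t 45.6333 pos [0.4236 0.0811 0.2593] tool-cm total [ 8.01 14.65  4.41] rows>= 5 z-axis [-0.028  0.061 -0.998] jaw [0.54 0.84 0.04] q [-1.14  0.34  1.1   2.07 -0.44  0.99  1.19] F [ 1.1 -0.3 -1.3]
```

Emit:
{"api": "arm_command", "payload": {"steps": "1 1.9 0.4 0; 1 1.9 0.4 0; 1 1.9 0.4 0; 1 1.9 0.4 0; 1 1.9 0.4 0"}}

```text
time: 46.05
tool_pos: [0.4316, 0.1945, 0.2479]
eef_rot: [-0.879, -2.968, -0.085]
wrist_force: [0.5, 0.1, -0.9]
finger_gap: 0.0479
```

Emit:
{"api": "arm_command", "payload": {"steps": "1 2 0 0; 1 2 0 0; 1 2 0 0; 1 2 0 0; 1 2 0 0"}}

```text
time: 46.47
tool_pos: [0.4423, 0.3102, 0.256]
eef_rot: [-0.879, -2.965, -0.085]
wrist_force: [-0.1, 0.1, -0.9]
finger_gap: 0.0482
```

```bash
python3 go.py .4493 .351 .13
```

```text
t 46.4667 pos [0.4423 0.3102 0.256 ] tool-cm total [ 0.86  3.31 12.81] rows>= 4 z-axis [-0.03   0.066 -0.997] jaw [0.55 0.84 0.04] q [-1.36  0.54  1.    1.84 -0.6   1.07  0.87] F [-0.1  0.1 -0.9]
```

Emit:
{"api": "arm_command", "payload": {"steps": "0.3 1.1 1.2 0; 0.3 1.1 1.2 0; 0.2 0.9 1.3 0; 0 0.2 1.3 0; 0 0 1.3 0"}}

```text
time: 46.88
tool_pos: [0.4516, 0.3531, 0.1956]
eef_rot: [-0.871, -2.969, -0.09]
wrist_force: [0.1, -0.5, -1.8]
finger_gap: 0.0474
```

Emit:
{"api": "arm_command", "payload": {"steps": "0 0 1.3 0; 0 0 1.3 0; 0 0 1.3 0; 0 0 1.2 0; 0 0 0.8 0"}}

```text
time: 47.3
tool_pos: [0.4488, 0.3548, 0.1305]
eef_rot: [-0.874, -2.968, -0.087]
wrist_force: [-0.6, 0.2, -1.2]
finger_gap: 0.0483
```

```bash
python3 go.py .449 .351 .09;python3 pic.py scene j3 .45 .33 .1 4
```

```text
t 47.3 pos [0.4488 0.3548 0.1305] tool-cm total [-0.47 -0.47  4.02] rows>= 1 z-axis [-0.029  0.067 -0.997] jaw [0.54 0.84 0.04] q [-1.27  0.73  0.82  1.87 -0.79  0.88  0.96] F [-0.6  0.2 -1.2]
crop origin 119 227 scale 4.0
```

View pics/j3.png

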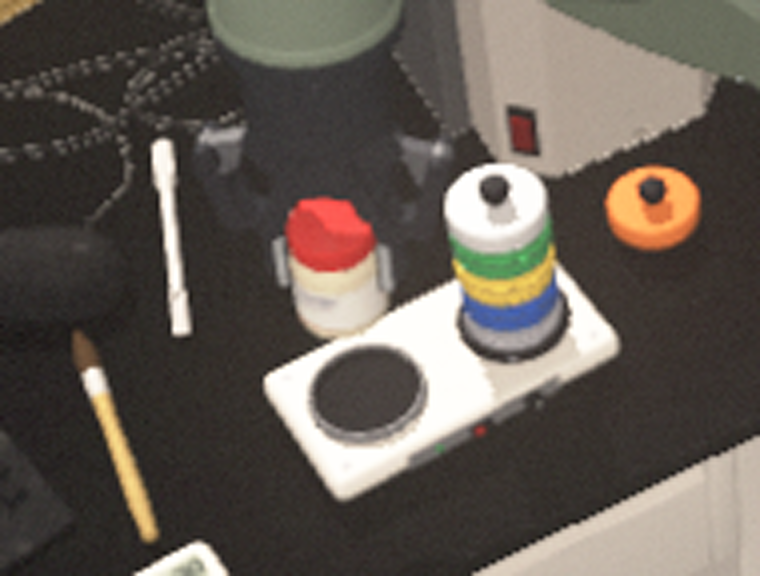

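Emit:
{"api": "arm_command", "payload": {"steps": "-0.2 -0.3 0.9 0; -0.2 -0.3 0.9 0; -0.1 -0.1 0.9 0; 0 0 0.8 0; 0 0 0 0"}}

```text
time: 47.77
tool_pos: [0.448, 0.3472, 0.0905]
eef_rot: [-0.875, -2.967, -0.086]
wrist_force: [-1.0, 0.3, -2.3]
finger_gap: 0.048
```

```bash
python3 go.py .449 .351 .0475;python3 pic.py scene j4 .45 .34 .08 5
```

```text
t 47.7667 pos [0.448  0.3472 0.0905] tool-cm total [-0.14  0.2   4.31] rows>= 2 z-axis [-0.029  0.067 -0.997] jaw [0.54 0.84 0.04] q [-1.23  0.77  0.76  1.91 -0.85  0.8   1.02] F [-1.   0.3 -2.3]
crop origin 135 249 scale 5.0
```

View pics/j4.png

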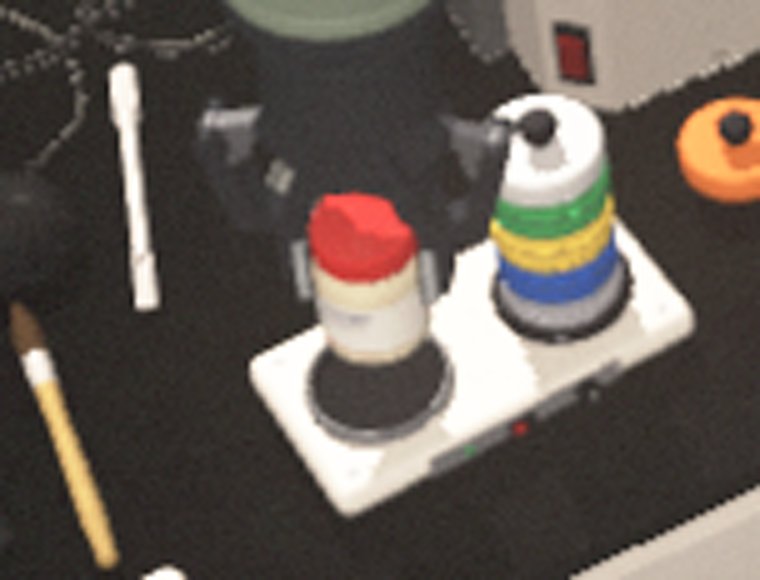

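Emit:
{"api": "arm_command", "payload": {"steps": "-0.1 0.1 0.9 0; 0 0 0.9 0; 0 0 0.8 0; 0 0 0.5 0; 0 0 0 0"}}

```text
time: 48.23
tool_pos: [0.4494, 0.3505, 0.0577]
eef_rot: [-0.875, -2.968, -0.089]
wrist_force: [0.1, 0.2, -1.2]
finger_gap: 0.0484
```

```bash
python3 go.py .449 .351 .0465;python3 pic.py scene j5 .45 .34 .08 5
```

```text
t 48.2333 pos [0.4494 0.3505 0.0577] tool-cm total [-0.01 -0.03  1.12] rows>= 1 z-axis [-0.028  0.068 -0.997] jaw [0.54 0.84 0.04] q [-1.2   0.82  0.71  1.91 -0.9   0.75  1.06] F [ 0.1  0.2 -1.2]
crop origin 135 249 scale 5.0
```

View pics/j5.png

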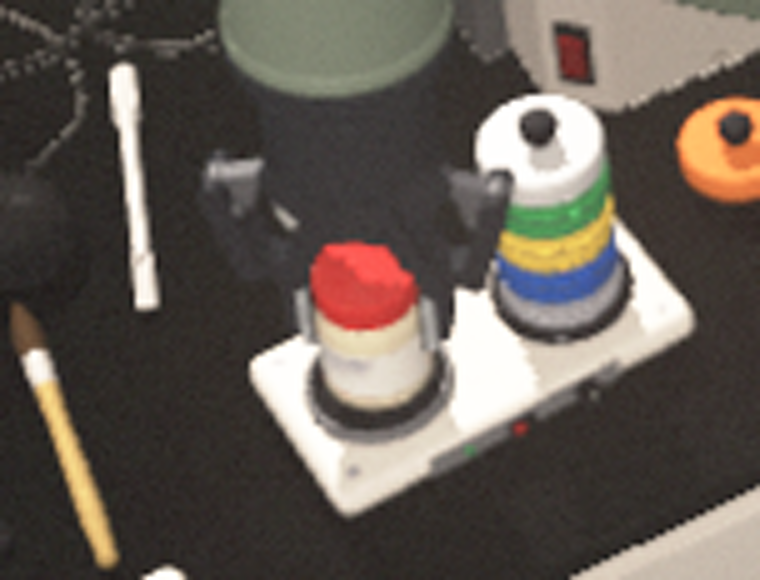

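Centred over the well, about 11 mm to go. The right knuckle passes in front of the stack with clearance.

Emit:
{"api": "arm_command", "payload": {"steps": "0 0 0.4 0; 0 0 0.4 0; 0 0 0.2 0; 0 0 0 0"}}

```text
time: 48.62
tool_pos: [0.4495, 0.3514, 0.0477]
eef_rot: [-0.875, -2.969, -0.09]
wrist_force: [0.5, -0.4, -1.4]
finger_gap: 0.0483
```

```bash
python3 go.py .449 .351 .0465
```

```text
t 48.6167 pos [0.4495 0.3514 0.0477] tool-cm total [ 0.01 -0.07  0.11] rows>= 1 z-axis [-0.027  0.068 -0.997] jaw [0.54 0.84 0.04] q [-1.19  0.83  0.69  1.91 -0.92  0.73  1.07] F [ 0.5 -0.4 -1.4]
```

Emit:
{"api": "arm_command", "payload": {"steps": "0 -0.05 0.15 0; 0 0 0.1 0; 0 0 0 0"}}

```text
time: 48.87
tool_pos: [0.4495, 0.3512, 0.0462]
eef_rot: [-0.876, -2.969, -0.092]
wrist_force: [-0.8, -0.7, -1.4]
finger_gap: 0.0478
```

Emit:
{"api": "arm_command", "payload": {"steps": "0 0 0 0; 0 0 0 0; 0 0 0 0; 0 0 0 0", "grip": 6.2}}

```text
time: 49.2
tool_pos: [0.4499, 0.3514, 0.0467]
eef_rot: [-0.876, -2.969, -0.094]
wrist_force: [-0.2, -0.0, 0.2]
finger_gap: 0.0621
```

Emit:
{"api": "arm_command", "payload": {"steps": "0 0 -0.8 0; 0 0 -1 0; 0 0 -1.2 0; 0 0 -1.5 0; 0 0 -1.5 0"}}

```text
time: 49.62
tool_pos: [0.4507, 0.3459, 0.1097]
eef_rot: [-0.877, -2.968, -0.089]
wrist_force: [0.2, 0.1, 0.7]
finger_gap: 0.0622
```

```bash
python3 go.py .44 .351 .2; python3 pic.py scene j6 .45 .34 .08 5
```

```text
t 49.6167 pos [0.4507 0.3459 0.1097] tool-cm total [ 1.72  0.23 -8.94] rows>= 3 z-axis [-0.028  0.068 -0.997] jaw [0.54 0.84 0.04] q [-1.24  0.75  0.79  1.9  -0.82  0.84  1.  ] F [0.2 0.1 0.7]
crop origin 135 249 scale 5.0
```

View pics/j6.png

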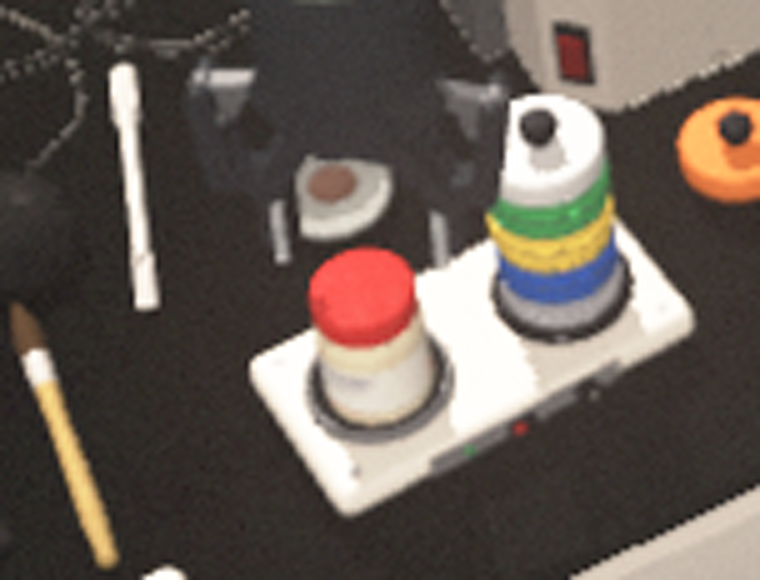

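Emit:
{"api": "arm_command", "payload": {"steps": "0 0 -2 0; 0 0 -2.5 0; 0 0 -2.5 0; 0 0 -2.5 0; 0 0 -2.5 0"}}

```text
time: 50.08
tool_pos: [0.4538, 0.3354, 0.2395]
eef_rot: [-0.881, -2.967, -0.089]
wrist_force: [0.9, 0.6, 0.6]
finger_gap: 0.0621
```

Emit:
{"api": "arm_command", "payload": {"steps": "2 2 0 0; 2.5 2.5 0 0; 2.5 2.5 0 0; 2.5 2.5 0 0; 2.5 2.5 0 0"}}

```text
time: 50.5
tool_pos: [0.4237, 0.4985, 0.2671]
eef_rot: [-0.905, -2.965, -0.107]
wrist_force: [-0.4, 0.0, -0.4]
finger_gap: 0.0618
```

Emit:
{"api": "arm_command", "payload": {"steps": "2.5 2.5 0 0; 2.5 2.5 0 0; 2.5 2.5 0 0; 2.5 2.5 0 0; 0 0 0 0"}}

```text
time: 50.92
tool_pos: [0.3897, 0.6483, 0.285]
eef_rot: [-0.897, -2.97, -0.111]
wrist_force: [-1.2, -0.5, -0.2]
finger_gap: 0.062
```

```bash
python3 go.py .44 .351 .2; python3 pic.py scene f1 .45 .29 .08 5; python3 pic.py top f2 .45 .2 .05 3
python3 - <<'E'
from m import *
pt,d=manip.capture("top"); W=cloud("top",d); ps,_=manip.capture("scene")
for nm,col,P in[("red","red",(.45,.351,.095)),("lid","white",(.46,.2546,.127))]:
    for n,p in(("top",pt),("scene",ps)):
        e=cen(n,p,col,P,16 if nm=="lid" else 22); print(nm,n,e and (e[0].round(1),np.round(e[1],1),ray(n,e[0],P[2]).round(4)), "pred",proj(n,P).round(1))
d0=np.load("top.npy"); W0=cloud("top",d0)
for nm,(u,v) in dict(black=(474,293),petri=(170,230),wash=(303,185)).items():
    print(nm,np.median(abs(d[v-20:v+20,u-20:u+20]-d0[v-20:v+20,u-20:u+20])))
E
```

```text
t 50.9167 pos [0.3897 0.6483 0.285 ] tool-cm total [-21.05 -22.4    6.04] rows>= 8 z-axis [-0.015  0.079 -0.997] jaw [0.55 0.83 0.06] q [-1.51  0.85  0.92  1.22 -0.73  1.34  0.35] F [-1.2 -0.5 -0.2]
crop origin 155 240 scale 5.0
crop origin 85 184 scale 3.0
red top (array([148.5, 280.2]), array([17.2, 17.6]), array([0.4484, 0.349 , 0.095 ])) pred [147.7 279.6]
red scene (array([206.4, 309. ]), array([16.2, 21.2]), array([0.4397, 0.3555, 0.095 ])) pred [206.4 305.1]
lid top (array([181.8, 273.6]), array([27.2, 30.7]), array([0.4613, 0.2597, 0.127 ])) pred [183.9 274.1]
lid scene (array([237.9, 276.7]), array([20.8, 31. ]), array([0.4638, 0.2634, 0.127 ])) pred [242.1 276.3]
black 0.0037620068
petri 0.0037667155
wash 0.0035567284
```

View pics/f1.png

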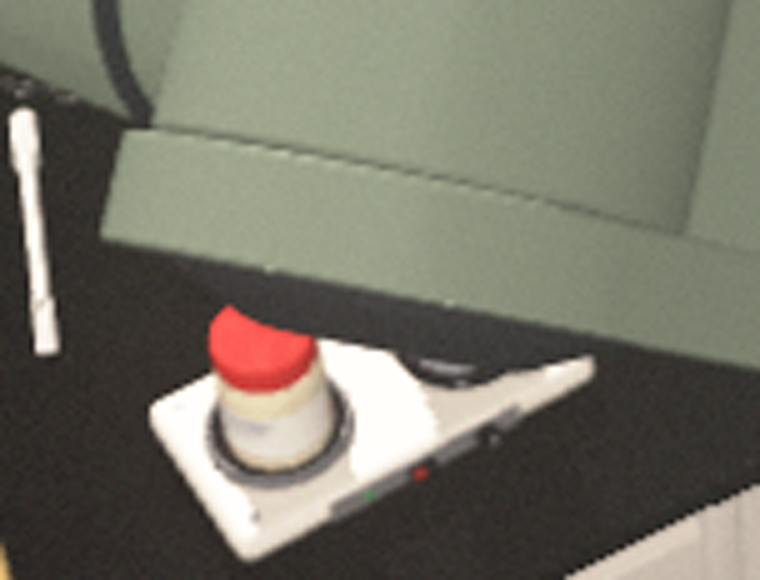

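View pics/f2.png

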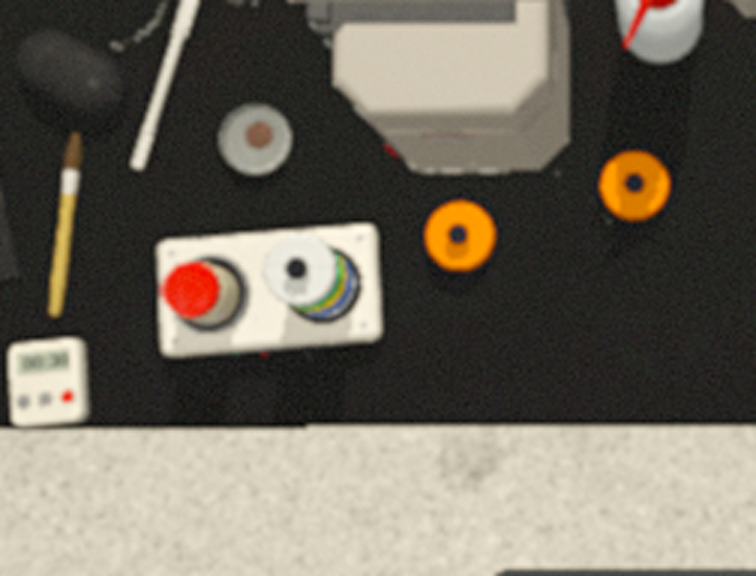

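```bash
python3 - <<'E'
from m import *
pt,d=manip.capture("top")
print("knob pred",proj("top",(.46,.2546,.143)))
g=cv2.cvtColor(pt,cv2.COLOR_RGB2GRAY)[266:281,176:192]; ys,xs=np.nonzero(g<70); print("knob px",xs.mean()+176,ys.mean()+266,len(xs), ray("top",(xs.mean()+176,ys.mean()+266),.14))
W=cloud("top",d); q=W[262:285,170:195].reshape(-1,3); q=q[(q[:,2]>.118)&(q[:,2]<.135)]
A=np.c_[np.ones(len(q)),q[:,0]-.46,q[:,1]-.2546]; print("lid plane",np.linalg.lstsq(A,q[:,2],rcond=None)[0].round(4),len(q),q[:,:2].mean(0))
q=W[268:292,138:160].reshape(-1,3); q=q[(q[:,2]>.088)]
A=np.c_[np.ones(len(q)),q[:,0]-.45,q[:,1]-.351]; print("jar plane",np.linalg.lstsq(A,q[:,2],rcond=None)[0].round(4),len(q),q[:,:2].mean(0), manip.state()["dq"].round(3).max())
E
```

```text
knob pred [182.57678183 273.43917492]
knob px 183.3 273.1 20 [0.46112472 0.25349086 0.14      ]
lid plane [ 0.1297  0.0041 -0.0035] 357 [0.46223479 0.25367864]
jar plane [0.0976 0.0354 0.0146] 290 [0.44957866 0.35015287] 0.003
```

```bash
python3 -c "
from station import manip
print(manip.hand_in(), manip.state()['time'])"
```

```text
the job is handed in; nothing more can be done
the job is handed in; nothing more can be done
```

I stacked the blue, yellow and green sieves on the pan in that order, closed the stack with the pale lid, and stood the red-lidded jar in the well. I handed the job in at about 51 s on the robot's clock; no verdict is reported.

**Final checks**

| Check | Measured | Expected |
|---|---|---|
| Lid axis, from the depth points (x, y) | (0.462, 0.254) | pan axis (0.460, 0.2546), as found when seating blue |
| Lid top height | 130 mm, slopes under 0.005 | 127 mm seated |
| Jar axis (x, y) | (0.450, 0.350) | well at about (0.450, 0.351) |
| Jar top height | 98 mm | 97 mm |

- **Sieves:** after each release, the yellow and green outlines in the scene camera were within about 3 px of where a fully seated part should show. Blue looked level by eye. They were not measured again separately at the end.
- **Black jar, dish and wash bottle:** top-camera depth around each changed by a median of about 4 mm, which I took as noise because it was the same at all three. None of them looked moved.
- **Gripper:** it was parked clear of everything before hand-in.

**Checks that disagreed**
- The white outline of the finished lid put its centre 5–9 mm off. That outline took in the white housing or was cut off by the arm, and the knob and depth points did not agree with it.
- The jar's top plane showed a slope of 0.035 rad, under the 0.08 limit and probably noise.
- The last scene picture had the stack hidden by the arm, so the final stack check rests on the top camera alone.
- The tool tilted by up to about 0.14 rad during fast moves. I worked most of it out before gripping the lid.

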